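Release a latched slide-scanner drawer and load the slide carrier on its two pins

TASK

The slide scanner's eject has failed with its loading drawer latched shut: push the red-handled release pin down through the small yellow-framed hole in the scanner's deck until the drawer springs out, and put the pin back fully in its bore in the tool block. Lower the four-slide carrier, kept level, over both locating pins of the open drawer until it lies flat on the drawer floor (either way round). Then push the drawer gently home until it stays latched, leaving the oil bottle, the objective and the slide box where they stand.

Things in the scene. Friction and masses are not known exactly. Their poses are not given: they have to be found in the camera images.
- scanner: Heavy fixed white slide scanner. Origin on the table under the middle of its front face; x points from the front into the machine, y along the front, z up. Flat deck 260 mm deep, 290 mm wide, 105 mm above the table; behind the deck rises the optics tower, 250 mm above the table. The loading drawer comes out of the front along -x. Its eject is dead.
- release_hole (a point): Centre of the mouth of the release hole in the scanner's deck, 105 mm above the table: a round hole 10 mm wide in a 30 mm square yellow plate, at x = 130, y = -62 mm of the scanner, axes as the scanner's. 25 mm straight below the mouth lies the hidden pad of the spring bolt: push it down 7 mm or more (it bottoms at 11 mm) against 2 to 5 N and the drawer springs out.
- drawer (a joint): How far the loading drawer is out (m): about 0.003 latched, 0.13 fully out. Once tripped, a spring of 2 to 4 N slides it out by itself within about 1.5 s. Pushed back in, it needs up to about 15 N over the last 15 mm, where it rides over the bevelled spring bolt; the bolt catches it at 0.003 by itself and the hard stop is at 0.
- seat (a point): Centre of the carrier's place, on the top face of the drawer floor, 40 mm above the table, half-way between the two locating pins. Moves with the drawer, axes as the scanner's. Pins at y = -72 and +72 mm: 8 mm thick, 14 mm high, the top 6 mm tapering to 4 mm. At scanner x = 52 mm less the drawer's opening, so 78 mm in front of the front face when fully out.
- panel (a point): Centre of the outer face of the drawer's upright grey front panel, 59 mm above the table, 62 mm from the seat in -x, axes as the scanner's. The panel is 200 mm wide, 10 mm thick, from 18 to 100 mm above the table. With the drawer at 0 this face is at scanner x = -10 mm. Push it in along +x; pushing on its upper half keeps a gripper's body clear of the deck.
- carrier_handle (a point): Centre of the carrier's black grip bar, 40 mm above its underside. Carrier: dark metal plate 90 x 160 x 6 mm flat on the table, four glass slides on top, a bridge handle over the middle. x along the bar (50 mm long), y along the 160 mm side. Bar and its posts 10 mm thick in y; bar 34 to 48 mm above the underside. Two 11 mm through holes at y = -72 and +72 mm. About 0.2 kg.
- pin_grip (a point): Centre of the red handle of the release pin, 50 g, upright in the tool block. z points up the pin. Handle: cylinder 16 mm thick, 60 mm long (30 mm up and down from this point), its lower end resting on the block. Below it a steel shank 5 mm thick, 55 mm long with a round tip, so the tip is 85 mm below this point.
- bore (a point): Mouth centre of the pin's bore in the top of the fixed black tool block, 60 mm above the table; bore 10 mm wide, 58 mm deep. The block is 110 mm along its x, 50 mm along y; the bore is 30 mm from its middle in -x. Two fixed blue drivers stand in it 48 and 68 mm from the bore in +x, 13 mm thick, 49 mm tall above the block. With the pin home, pin_grip is 30 mm above this point.
- oil_bottle: Bystander: amber immersion-oil bottle with black cap, 32 mm in diameter, 74 mm high, on the table. Origin at the centre of its underside.
- objective: Bystander: spare microscope objective, silver with a yellow ring, on a black cap 42 mm in diameter, 58 mm high in all, on the table. Origin at the centre of its underside.
- slide_box: Bystander: blue closed slide box 87 x 100 x 35 mm on the table. Origin at the centre of its underside.

How it is judged:
By the outcome, as a careful person would: the job done as asked, in the order asked, and still so for the second after the job is handed in, with the robot touching nothing.
It also fails if it takes over 72 s, if anything falls off the work surface, if the arm or the gripper's body presses on something with over 40 N, if the wrist force passes 120 N, or if a joint passes its speed limit or range.

ROBOT

A 6-joint arm with a two-finger parallel gripper is mounted at the origin on the work surface. World frame = base frame: x ahead of the robot, y to its left, z up, the work surface at z = 0. Lengths are in m, angles in rad, forces in N, time in s.
With the tool pointing down it reaches from about 0.3 to 0.875 m from the base axis. Payload 6.4 kg.
Tool frame: the origin (TCP) lies midway between the tips of the shut fingers; the grasp point (between the pads) lies 19 mm behind it (bot.tcp_to_grasp is the distance from the TCP to the grasp point, in m); x points along the fingers, z is the direction in which the jaws open and shut, and the axes are right-handed (so a half turn about x gives the same grasp; the last joint's range is limited). The gripper opens to 88 mm and grips with 3 to 60 N. Pads are 18 mm wide; open, the fingers measure 123 mm over their backs; the gripper's body (75 mm by 187 mm) begins 45 mm behind the grasp point.
Start: joints at [-1.383, 0.181, 1.607, -0, 1.354, -0.206], TCP at [0.221, -0.531, 0.239] pointing down, gripper open.
Joint ranges: [-2.99, 2.99], [-0.89, 2.07], [0.3, 2.58], [-1.14, 4.28], [0, 2.63], [-3.12, 3.12]. Speed limits (rad/s): [2.57, 2.57, 3.01, 3.14, 3.14, 3.14].

INTERFACE

Orientations are given as a 3x3 rotation matrix whose columns are the frame's x, y, z axes.
In Python, from station import status, cams, bot gives the robot as it stands. The module is installed in compiled form; this text tells all that it offers.
- The arm moves only by the tool play_rows, never from a script. Its argument "plan" is one flat list of numbers, 7 for each row, row after row: the finger opening in mm, from 0 to 88.1, then the shift along the tool's x, y, z in mm, then the turn, a rotation vector about the tool's x, y, z in degrees. In form: [fingers, dx, dy, dz, ax, ay, az, fingers, dx, dy, dz, ax, ay, az, ...]. A call has 1 to 20 rows; each row is the pose to reach, as a shift and turn from the pose commanded when the call began, along the tool's axes at that moment; what a row does not reach only later rows make up. A row lasts 1/12 s, in which the tool goes at most 41.7 mm and 7.16 degrees, less where a joint would pass 70% of its speed; a pose out of reach is approached as far as the arm can. A call with a gripper value outside its range is refused whole. The fingers move at their own pace and stop on an object; the grip force is fixed at half the most. Time passes only in rows, so rows that repeat a pose let the fingers close. It gives the time, the measured TCP pose, the force and the opening at its end, in the units of the state.
- status.state(): the state, without advancing time (a new reading comes with each control period).
- cams.snapshot(name): name is "scene" or "top" or "wrist"; returns a dict with "image" (480x640x3 uint8, blue, green, red), "range_z" (480x640 float32, m along the optical axis (not along the pixel's ray), 0 where there is no reading), "K" (3x3 intrinsics, pixels), "k1" (the pictures are not rectified: a ray, as slopes to the right and down, at radius r is drawn at 1 + k1 r^2 times it, then the intrinsics apply), "position" and "orientation" of the camera in the world. Camera axes: x right, y up, looking along -z (the intrinsics and any distortion apply to the point x, -y, -z); pixel columns grow to the right and rows downward; lengths in m; the calibration is good to about 2 mm. A picture is of the moment at which its call begins.
- bot.finish_job(): hands the job in, once; it reports no verdict.
The state is a dict: "time_s": time; "qpos": joint angles; "joint_velocities": joint speeds; "effort": joint torques, N m; "tcp_pos": TCP position; "orientation": TCP orientation; "contact_force": force on the tool from outside, world axes, zero at the start; "wrist_torque": the same for the moment, N m; "opening": finger opening in m.
Only numpy, scipy, OpenCV 4.12 (cv2) and the standard library are available. Lean on these libraries where they do the work, as an engineer would, in place of code of your own. Each camera call takes 0.05 s, during which the arm holds its last target.

## Working session

There is one attempt and no reset: what is moved stays moved. The work goes in short steps, Python scripts to look and compute and a tool call to move; the robot and the scene stay as the last step left them, time stands still between calls to the robot, and variables do not carry over. Pictures are saved under pics/ and viewed, and the job is handed in when it is done.

Besides the shell and the picture viewer there is one more tool, called after ">>>" as name(argument=value, ...), one argument or row to a line, values as JSON. play_rows: Moves the arm, as the interface text tells. Its arguments: {"type":"object","properties":{"plan":{"type":"array"}},"required":["plan"]}

```bash
mkdir -p pics
cat > h.py <<'E'
import numpy as np, cv2
from station import status, cams, bot
def snap(name, fn):
    s=cams.snapshot(name); cv2.imwrite('pics/'+fn+'.png', s['image']); np.savez('pics/'+fn+'.npz',**{k:np.asarray(v) for k,v in s.items()}); return s
def load(fn): return dict(np.load('pics/'+fn+'.npz'))
def ray(s,uv):
    K=np.asarray(s['K'],float); uv=np.atleast_2d(np.asarray(uv,float))
    k1=float(s['k1'])
    d=np.array([k1,0,0,0],float)
    p=cv2.undistortPoints(uv.reshape(-1,1,2),K,d).reshape(-1,2)
    R=np.asarray(s['orientation']); 
    dirs=np.c_[p[:,0],-p[:,1],-np.ones(len(p))]@R.T
    return np.asarray(s['position']),dirs
def onplane(s,uv,z):
    o,d=ray(s,uv); return o+d*((z-o[2])/d[:,2])[:,None]
def bydepth(s,uv):
    uv=np.atleast_2d(uv); o,d=ray(s,uv)
    r=np.array([s['range_z'][int(round(v)),int(round(u))] for u,v in uv]); return o+d*r[:,None]
def proj(s,P):
    P=np.atleast_2d(P); R=np.asarray(s['orientation']); q=(P-s['position'])@R
    x=q[:,0]/-q[:,2]; y=-q[:,1]/-q[:,2]; f=1+float(s['k1'])*(x*x+y*y); K=s['K']
    return np.c_[K[0,0]*x*f+K[0,2],K[1,1]*y*f+K[1,2]]
E
python3 - <<'E'
from h import *
for n in ['scene','top','wrist']:
    s=snap(n,n+'0'); print(n,s['K'].tolist(),s['k1'],s['position'],np.round(s['orientation'],3).tolist())
print(status.state(), bot.tcp_to_grasp)
E
```

```text
scene [[452.93045710646345, 0.0, 308.859348406852], [0.0, 452.93045710646345, 243.2451493992959], [0.0, 0.0, 1.0]] 0.03772185267656409 [1.09621577 0.02961136 0.68174358] [[-0.024, -0.754, 0.656], [1.0, -0.024, 0.009], [0.009, 0.656, 0.755]]
top [[473.250097891763, 0.0, 322.57659099943874], [0.0, 473.250097891763, 243.9038072319471], [0.0, 0.0, 1.0]] -0.009434989081373158 [0.5291841  0.04238916 0.91382241] [[0.013, 0.997, -0.073], [-1.0, 0.013, -0.008], [-0.007, 0.073, 0.997]]
wrist [[334.6934436611136, 0.0, 321.43161860127657], [0.0, 334.6934436611136, 236.8288013299758], [0.0, 0.0, 1.0]] -0.003305638096865603 [ 0.28576591 -0.50411885  0.38341146] [[0.384, 0.888, 0.253], [-0.923, 0.37, 0.104], [-0.002, -0.274, 0.962]]
{'time_s': 0.15, 'qpos': array([-1.38330377e+00,  1.81367941e-01,  1.60775580e+00, -4.80248333e-05,
        1.35377392e+00, -2.06299992e-01]), 'joint_velocities': array([ 7.78801193e-04,  2.00987155e-05, -2.24988951e-03, -1.33917062e-03,
       -2.95011411e-04,  7.77770763e-05]), 'effort': array([ 5.76637012e-04, -4.34232938e+01, -3.42174482e+01,  7.03383749e-02,
        3.56105540e-02, -8.00959538e-05]), 'tcp_pos': array([ 0.2205505 , -0.53059027,  0.23802935]), 'orientation': array([[-2.89323487e-04,  9.23456581e-01,  3.83702827e-01],
       [ 1.27338953e-03,  3.83702873e-01, -9.23455729e-01],
       [-9.99999147e-01,  2.21425731e-04, -1.28693419e-03]]), 'contact_force': array([ 0.57598205, -0.36688804, -0.71226428]), 'wrist_torque': array([0.02720341, 0.00228316, 0.0236431 ]), 'opening': 0.08814417094782243} 0.0187
```

View pics/scene0.png

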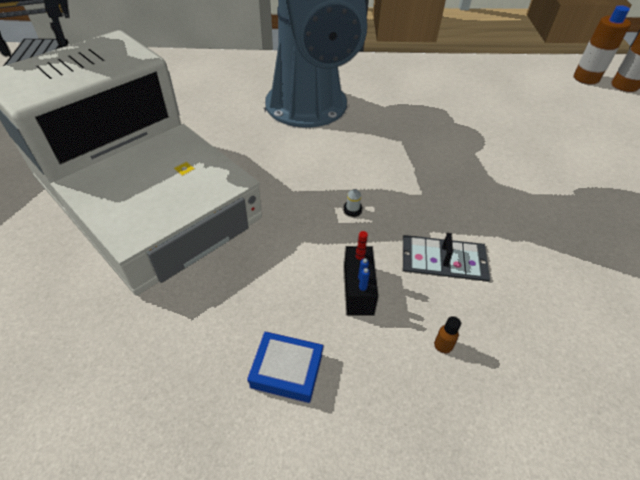

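View pics/top0.png

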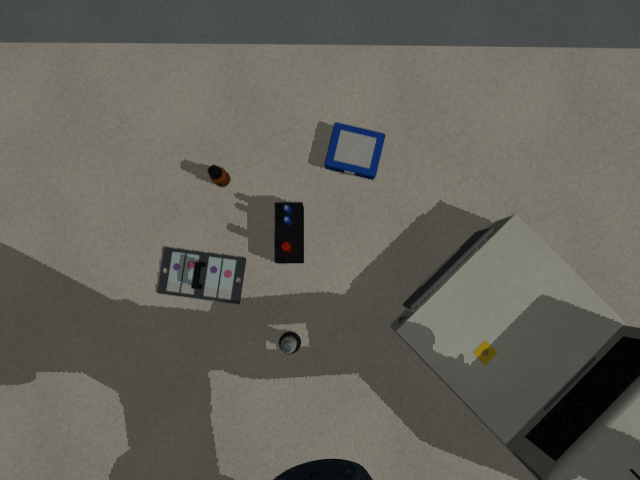

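View pics/wrist0.png

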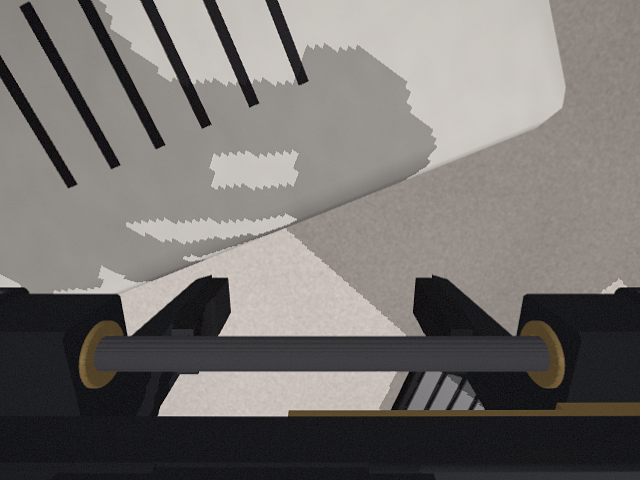

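The scene camera shows the scanner at left, the red pin at (362,245) and the carrier at (447,257). The top camera shows the yellow plate at (485,352), the red pin at (286,247), the carrier at (202,275) and the drawer panel up-left of the deck. Next I'll measure these.

```bash
cat > m.py <<'E'
from h import *
t=load('top0'); s=load('scene0')
def mask(im,lo,hi): return cv2.inRange(cv2.cvtColor(im,cv2.COLOR_BGR2HSV),lo,hi)
def blobs(m,amin=20):
    n,l,st,c=cv2.connectedComponentsWithStats(m); return [(st[i][4],c[i],(l==i).astype(np.uint8)) for i in range(1,n) if st[i][4]>=amin]
for nm,im in (('top',t),('scene',s)):
    for col,lo,hi in (('yellow',(20,120,80),(35,255,255)),('red',(0,180,80),(6,255,255)),('red2',(174,180,80),(180,255,255)),('blue',(105,150,50),(125,255,255)),('amber',(8,150,40),(18,255,255))):
        for a,c,m in blobs(mask(im['image'],lo,hi)):
            if c[1]<100 and nm=='scene':continue
            cn=cv2.findContours(m,cv2.RETR_EXTERNAL,cv2.CHAIN_APPROX_NONE)[0][0]
            print(nm,col,a,c.round(1),cv2.boundingRect(cn),[np.round(x,1) for x in cv2.minAreaRect(cn)], bydepth(im,[c])[0].round(3))
E
python3 m.py
python3 - <<'E'
import cv2
from h import *
t=load('top0')['image']
for n,(x0,y0,x1,y1) in {'a':(380,190,640,385),'b':(140,190,320,325)}.items():
    cv2.imwrite(f'pics/crop_{n}.png',cv2.resize(t[y0:y1,x0:x1],None,fx=3 if n=='a' else 4,fy=3 if n=='a' else 4,interpolation=cv2.INTER_CUBIC))
E
```

```text
top yellow 280 [484.9 351.9] (473, 340, 24, 25) [array([485., 352.]), array([17., 17.]), np.float64(45.0)] [ 0.405 -0.236  0.08 ]
top red 57 [285.6 246. ] (282, 242, 8, 9) [array([285.5, 246. ]), array([8., 7.]), np.float64(90.0)] [0.583 0.111 0.118]
top blue 1113 [354.5 150.6] (325, 123, 60, 56) [array([354.6, 149.9]), array([52.1, 45.6]), np.float64(14.0)] [ 0.771 -0.009  0.034]
top blue 46 [287.3 209.1] (283, 204, 9, 10) [array([287.2, 208.8]), array([9.9, 6.4]), np.float64(45.0)] [0.647 0.11  0.105]
top blue 45 [287.3 220.4] (283, 216, 9, 9) [array([287., 220.]), array([8., 8.]), np.float64(90.0)] [0.628 0.11  0.102]
top amber 156 [222.2 178.5] (211, 167, 19, 19) [array([221.6, 177.6]), array([16.7, 15.2]), np.float64(36.0)] [0.712 0.237 0.045]
scene yellow 132 [183.7 168.1] (175, 162, 19, 13) [array([183.8, 168.1]), array([ 9.8, 16.5]), np.float64(63.4)] [ 0.403 -0.229  0.101]
scene red 137 [361.3 242.4] (356, 232, 11, 23) [array([361.1, 242.9]), array([ 8.1, 22.6]), np.float64(8.1)] [0.591 0.111 0.106]
scene blue 251 [363.  275.8] (358, 260, 12, 31) [array([363.5, 275. ]), array([11., 30.]), np.float64(0.0)] [0.657 0.111 0.101]
scene blue 1865 [285.2 371.4] (248, 332, 75, 70) [array([284.6, 365.8]), array([65.5, 58.5]), np.float64(14.0)] [ 0.792 -0.008  0.035]
scene amber 373 [445.  340.5] (435, 326, 23, 27) [array([445.1, 339.8]), array([18.8, 23.7]), np.float64(26.6)] [0.736 0.241 0.041]
```

View pics/crop_a.png

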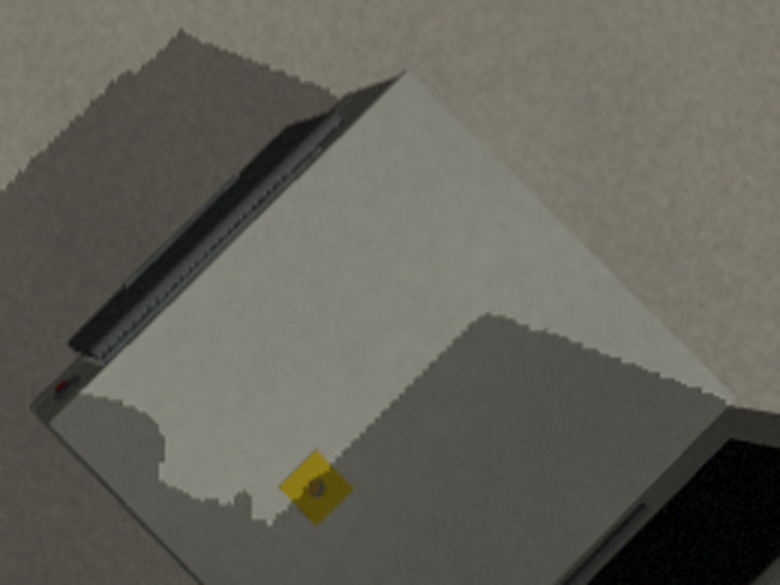

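View pics/crop_b.png

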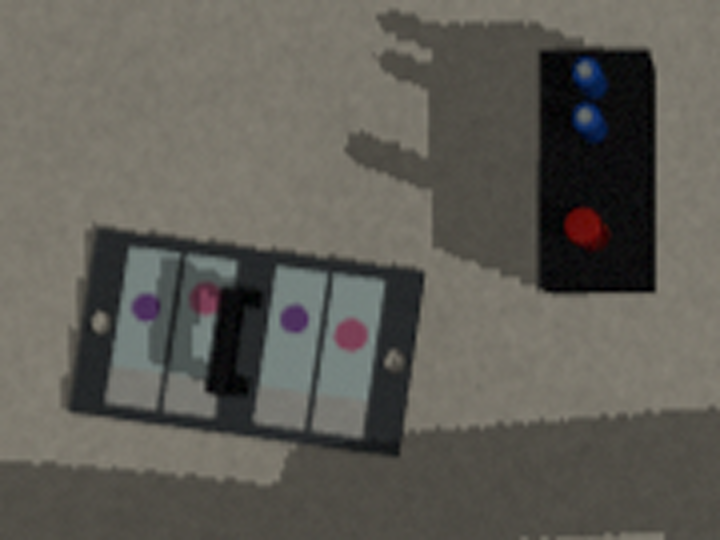

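```bash
python3 - <<'E'
from h import *
t=load('top0'); s=load('scene0')
c=onplane(t,[[515.2,214],[395,330],[623.3,324]],0.105); print('deck',c.round(4),np.linalg.norm(c[0]-c[1]),np.linalg.norm(c[0]-c[2]))
for a,b in((0,1),):
    d=c[0]-c[1]; print('y? axis ang',np.degrees(np.arctan2(d[1],d[0])))
d=c[2]-c[0]; print('x ang',np.degrees(np.arctan2(d[1],d[0])))
print('hole top',onplane(t,[[485.6,352.3],[484.9,351.9]],.105).round(4),'scene',onplane(s,[[183.7,168.1]],.105).round(4))
h=onplane(t,[[165,270.2],[238.5,280]],.006); print('carrier',h.round(4),h.mean(0),np.linalg.norm(h[0]-h[1]),np.degrees(np.arctan2(*(h[1]-h[0])[[1,0]])))
hs=onplane(s,[[407,254],[488,260]],.006); print(hs.round(4))
# block top corners
b=onplane(t,np.array([[540,52],[648,50],[655,291],[540,291]])/4+[140,190],.06);print('block',b.round(4),b.mean(0))
print('pin top',onplane(t,np.array([[582,226]])/4+[140,190],.12).round(4))
print('obj',onplane(t,[[289,342]],.05), 'bottle',onplane(t,[[217,174]],.074),'box',onplane(t,[[355,151]],.035))
E
python3 - <<'E'
import cv2
from h import *
t=load('scene0')['image']
cv2.imwrite(f'pics/crop_c.png',cv2.resize(t[180:320,330:500],None,fx=4,fy=4,interpolation=cv2.INTER_CUBIC))
cv2.imwrite(f'pics/crop_d.png',cv2.resize(t[110:300,40:280],None,fx=3,fy=3,interpolation=cv2.INTER_CUBIC))
E
```

```text
deck [[ 0.6438 -0.282   0.105 ]
 [ 0.4437 -0.0758  0.105 ]
 [ 0.4586 -0.4623  0.105 ]] 0.28735018232763976 0.2584273283832067
y? axis ang -45.85792933362582
x ang -135.78350233720883
hole top [[ 0.4084 -0.2285  0.105 ]
 [ 0.4091 -0.2273  0.105 ]] scene [[ 0.408  -0.2269  0.105 ]]
carrier [[0.5407 0.3514 0.006 ]
 [0.5238 0.2094 0.006 ]] [0.53226699 0.28041763 0.006     ] 0.14302147682331479 -96.76838292304458
[[0.5302 0.2121 0.006 ]
 [0.5402 0.3649 0.006 ]]
block [[0.6649 0.1365 0.06  ]
 [0.6664 0.0873 0.06  ]
 [0.5568 0.0824 0.06  ]
 [0.5561 0.1343 0.06  ]] [0.6110385  0.11012522 0.06      ]
pin top [[0.5817 0.1107 0.12  ]]
obj [[0.41376372 0.10717972 0.05      ]] bottle [[0.71417903 0.2407164  0.074     ]] box [[ 0.76981244 -0.0098752   0.035     ]]
```

View pics/crop_c.png

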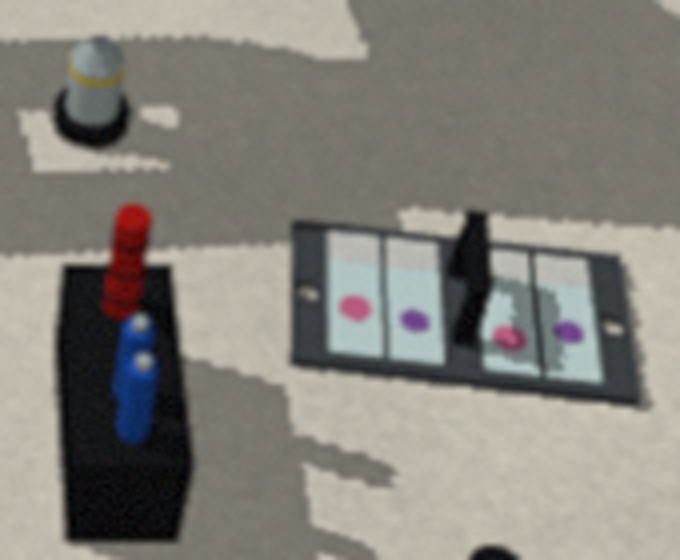

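View pics/crop_d.png

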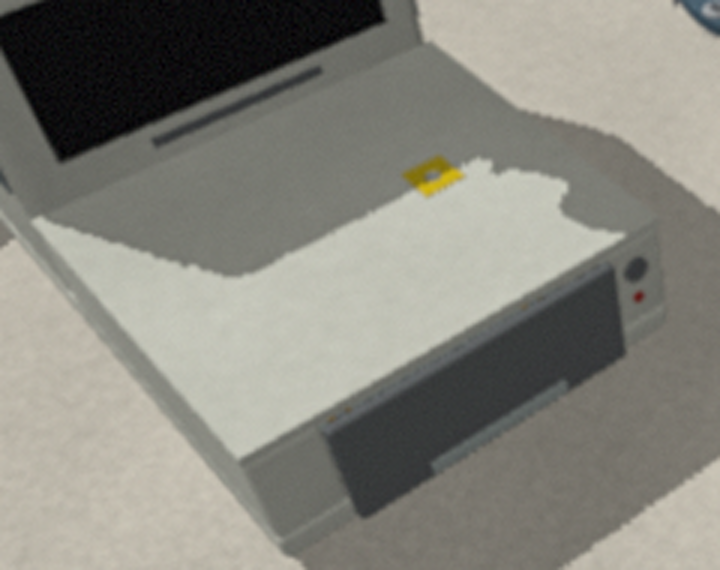

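>>> play_rows(
  plan=[88, -160, 0, 0, 0, 0, 0, 88, -160, 0, 0, 0, 0, 0, 88, -160, 0, 0, 0, 0, 0, 88, -160, 0, 0, 0, 0, 0, 88, -160, 580, -453, 22.6, 0, 0, 88, -160, 580, -453, 22.6, 0, 0, 88, -160, 580, -453, 22.6, 0, 0, 88, -160, 580, -453, 22.6, 0, 0, 88, -160, 580, -453, 22.6, 0, 0, 88, -160, 580, -453, 22.6, 0, 0, 88, -160, 580, -453, 22.6, 0, 0, 88, -160, 580, -453, 22.6, 0, 0, 88, -160, 580, -453, 22.6, 0, 0, 88, -160, 580, -453, 22.6, 0, 0, 88, -160, 580, -453, 22.6, 0, 0, 88, -160, 580, -453, 22.6, 0, 0, 88, -160, 580, -453, 22.6, 0, 0, 88, -160, 580, -453, 22.6, 0, 0, 88, -160, 580, -453, 22.6, 0, 0, 88, -160, 580, -453, 22.6, 0, 0],
)

```text
time_s: 1.82
tcp_pos: [0.5485, 0.0512, 0.3985]
orientation: [[-0.0, 1.0, -0.0], [-0.0, -0.0, -1.0], [-1.0, -0.0, 0.0]]
contact_force: [0.6, -1.2, 0.2]
opening: 0.0878
```

>>> play_rows(
  plan=[88, 160, 33, -59, 0, 0, 0, 88, 160, 33, -59, 0, 0, 0, 88, 160, 33, -59, 0, 0, 0, 88, 160, 33, -59, 0, 0, 0, 88, 160, 33, -59, 0, 0, 0, 88, 160, 33, -59, 0, 0, 0, 88, 160, 33, -59, 0, 0, 0, 88, 160, 33, -59, 0, 0, 0],
)

```text
time_s: 2.48
tcp_pos: [0.5825, 0.1071, 0.2418]
orientation: [[0.004, 1.0, -0.001], [-0.0, -0.001, -1.0], [-1.0, 0.004, 0.0]]
contact_force: [0.1, -0.8, 0.2]
opening: 0.0882
```

Run:
```python
from h import *
s=snap('wrist','w1'); st=status.state(); print(st['tcp_pos'],st['joint_velocities'].round(3), s['position'],s['orientation'].round(3).tolist())
print(proj(s,[[.5817,.1105,.12],[.5817,.1105,.06]]), proj(s,[st['tcp_pos']]))
```

```text
[0.58257484 0.10709034 0.24203999] [-0.002 -0.004  0.005  0.001 -0.005  0.001] [0.65239879 0.10667476 0.38759773] [[-0.001, 0.963, 0.27], [-1.0, -0.001, -0.0], [0.0, -0.27, 0.963]]
[[316.81518215 231.86832895]
 [317.59881553 216.53236215]] [[320.63066744 295.70543588]]
```

View pics/w1.png

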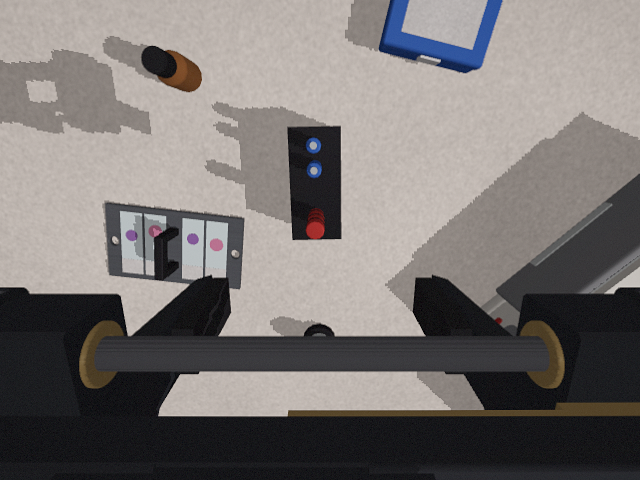

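The wrist view shows the red pin top at (316,230), carrier holes at (115,240) and (235,254), and the drawer panel at right. I'll refine all of these from this view.

Run:
```python
from h import *
s=load('w1'); im=s['image']
hsv=cv2.cvtColor(im,cv2.COLOR_BGR2HSV)
m=cv2.inRange(hsv,(0,150,60),(8,255,255))|cv2.inRange(hsv,(172,150,60),(180,255,255)); m[:200]=0;m[245:]=0;m[:,:300]=0;m[:,335:]=0
ys,xs=np.nonzero(m); print('red bbox',xs.min(),xs.max(),ys.min(),ys.max())
cv2.imwrite('pics/w1a.png',cv2.resize(im[190:300,90:350],None,fx=3,fy=3,interpolation=cv2.INTER_CUBIC))
cv2.imwrite('pics/w1b.png',cv2.resize(im[190:250,280:350],None,fx=8,fy=8,interpolation=cv2.INTER_CUBIC))
```

```text
red bbox 306 324 208 238
```

View pics/w1a.png

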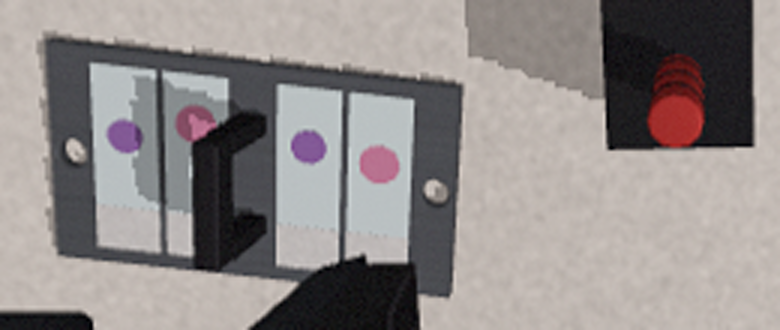

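View pics/w1b.png

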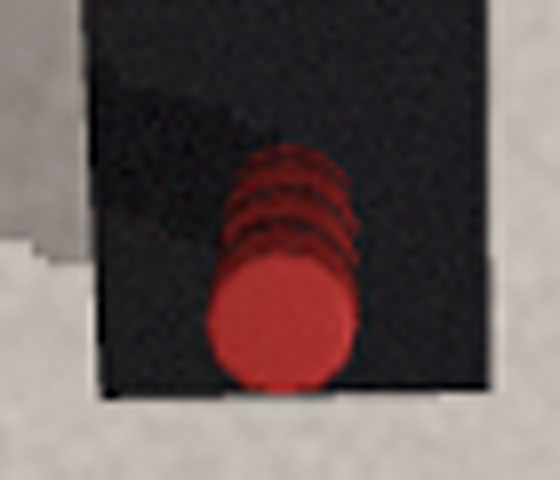

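Run:
```python
from h import *
s=load('w1')
print('pin',onplane(s,[[314.9,229.8]],.12))
h=onplane(s,[[115,240],[235,253.5]],.006); print(h,h.mean(0),np.linalg.norm(h[0]-h[1]),np.degrees(np.arctan2(*(h[1]-h[0])[[1,0]])))
st=status.state();R=st['orientation'];print(st['tcp_pos'],R.T@(np.array([.5825,.111,.074])-st['tcp_pos'])*1000)
```

```text
pin [[0.58346734 0.11207259 0.12      ]]
[[0.54184317 0.35204208 0.006     ]
 [0.52481703 0.210516   0.006     ]] [0.5333301  0.28127904 0.006     ] 0.14254655375690084 -96.85993910849612
[0.58257484 0.10709034 0.24203999] [168.03628999  -0.92990543  -3.95844   ]
```

>>> play_rows(
  plan=[50, 80, 0, -4, 0, 0, 0, 50, 80, 0, -4, 0, 0, 0, 50, 80, 0, -4, 0, 0, 0, 50, 140, 0, -4, 0, 0, 0, 50, 140, 0, -4, 0, 0, 0, 50, 168, 0, -4, 0, 0, 0, 50, 168, 0, -4, 0, 0, 0, 50, 168, 0, -4, 0, 0, 0, 50, 168, 0, -4, 0, 0, 0],
)

```text
time_s: 3.28
tcp_pos: [0.5832, 0.1116, 0.074]
orientation: [[0.004, 1.0, -0.001], [-0.0, -0.001, -1.0], [-1.0, 0.004, 0.0]]
contact_force: [0.0, 0.0, 0.6]
opening: 0.0496
```

Run:
```python
from h import *
s=snap('wrist','w2'); st=status.state(); print(st['tcp_pos'],st['orientation'].round(4).tolist())
```

```text
[0.58343487 0.11168336 0.07416293] [[0.0049, 1.0, -0.0009], [-0.0001, -0.0009, -1.0], [-1.0, 0.0049, 0.0]]
```

View pics/w2.png

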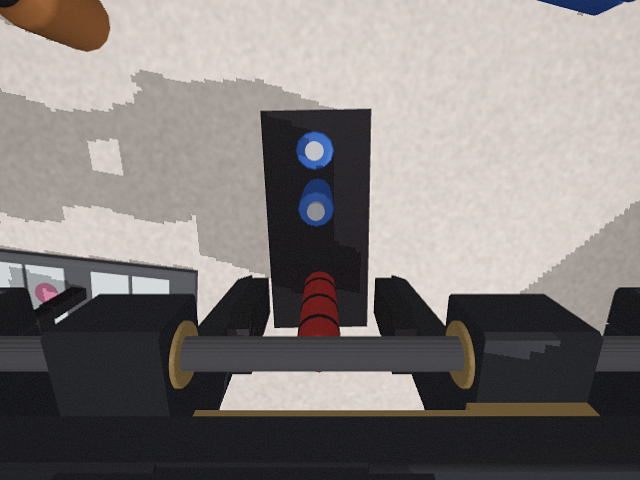

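The pin stands centred between the fingers, with its handle at (318,310). Closing the gripper.

>>> play_rows(
  plan=[0, 0, 0, 0, 0, 0, 0, 0, 0, 0, 0, 0, 0, 0, 0, 0, 0, 0, 0, 0, 0, 0, 0, 0, 0, 0, 0, 0, 0, 0, 0, 0, 0, 0, 0, 0, 0, 0, 0, 0, 0, 0],
)

```text
time_s: 3.83
tcp_pos: [0.5811, 0.112, 0.0709]
orientation: [[0.0, 1.0, -0.001], [-0.0, -0.001, -1.0], [-1.0, 0.0, 0.0]]
contact_force: [-0.3, 0.8, 1.2]
opening: 0.0149
```

>>> play_rows(
  plan=[0, -40, 0, 0, 0, 0, 0, 0, -80, 0, 0, 0, 0, 0, 0, -120, 0, 0, 0, 0, 0, 0, -160, 0, 0, 0, 0, 0, 0, -180, 0, 0, 0, 0, 0, 0, -180, 0, 0, 0, 0, 0, 0, -180, 0, 0, 0, 0, 0, 0, -180, 0, 0, 0, 0, 0],
)

```text
time_s: 4.5
tcp_pos: [0.5802, 0.1119, 0.2491]
orientation: [[-0.002, 1.0, -0.001], [-0.0, -0.001, -1.0], [-1.0, -0.002, 0.0]]
contact_force: [-0.7, -0.3, -1.4]
opening: 0.0152
```

Run:
```python
from h import *
s=snap('wrist','w3'); st=status.state(); print(st['tcp_pos'],st['orientation'].round(4).tolist())
print('tip proj',proj(s,[st['tcp_pos']-[0,0,.066]]), proj(s,[st['tcp_pos']-[0,0,.011]]))
snap('scene','s3'); snap('top','t3')
```

```text
[0.57986136 0.11189416 0.2483953 ] [[-0.0038, 1.0, -0.0007], [0.0, -0.0007, -1.0], [-1.0, -0.0038, -0.0]]
tip proj [[320.81540009 251.6117342 ]] [[320.60955443 286.03134854]]
```

View pics/w3.png

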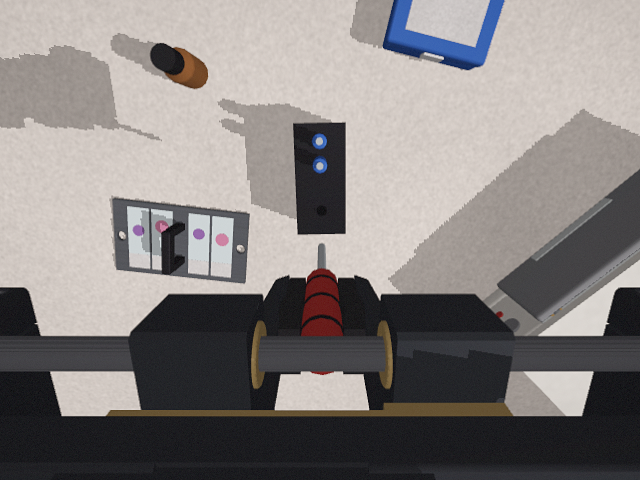

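View pics/s3.png

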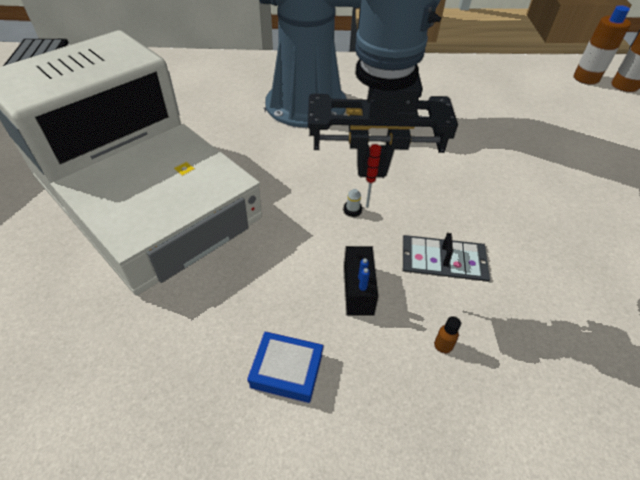

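Run:
```python
from h import *
s=load('w3'); im=s['image']
cv2.imwrite('pics/w3a.png',cv2.resize(im[190:290,270:370],None,fx=6,fy=6,interpolation=cv2.INTER_CUBIC))
st=status.state(); print(st['tcp_pos'],st['orientation'].round(4).tolist(),st['joint_velocities'].round(4))
```

```text
[0.57994573 0.11189914 0.2483466 ] [[-0.0041, 1.0, -0.0007], [0.0, -0.0007, -1.0], [-1.0, -0.0041, -0.0]] [-0.0013 -0.0016 -0.0074  0.0009  0.0008 -0.0009]
```

View pics/w3a.png

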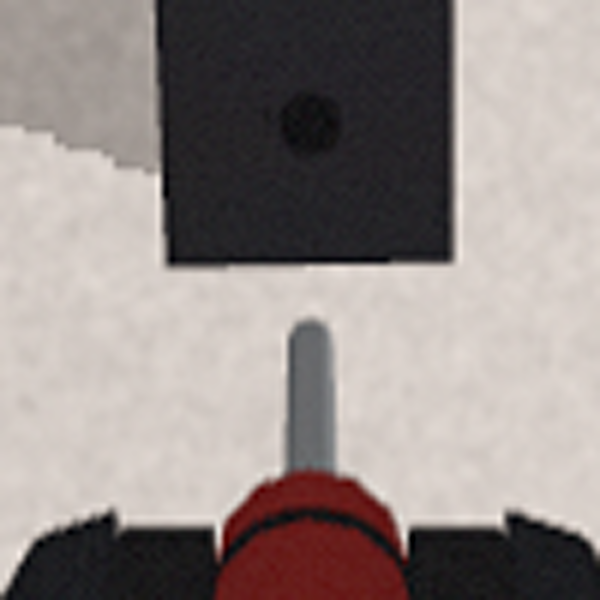

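Run:
```python
from h import *
s=load('w3'); st=status.state(); T=st['tcp_pos']; R=st['orientation']
b=onplane(s,[[321.35,210.4]],.06); print('bore',b)
for dz in (.060,.0635,.067):
    p=onplane(s,[[321.25,244.9]],T[2]-dz)[0]; print(dz,p,(R.T@(p-T)*1000).round(2))
# top cam and scene cam checks of bore
t=load('t3'); q=proj(t,b); print(q, proj(load('s3'),b))
for n,sc in(('t3',8),('s3',6)):
    im=load(n)['image']; u,v=proj(load(n),b)[0].astype(int)
    cv2.imwrite('pics/'+n+'a.png',cv2.resize(im[v-40:v+40,u-40:u+40],None,fx=7,fy=7,interpolation=cv2.INTER_CUBIC)); print(u,v)
u,v=proj(load('s3'),[T-[0,0,.03]])[0].astype(int); im=load('s3')['image'];print(u,v)
cv2.imwrite('pics/s3b.png',cv2.resize(im[v-40:v+40,u-40:u+40],None,fx=7,fy=7,interpolation=cv2.INTER_CUBIC))
```

```text
bore [[0.58287183 0.11158157 0.06      ]]
0.06 [0.58642384 0.11159665 0.1883466 ] [59.97  6.72  0.3 ]
0.0635 [0.58532497 0.11159955 0.1848466 ] [63.48  5.64  0.3 ]
0.067 [0.58422611 0.11160244 0.1813466 ] [66.98  4.55  0.3 ]
[[287.84059172 248.10233897]] [[358.91407046 256.01870898]]
287 248
358 256
368 188
```

View pics/t3a.png

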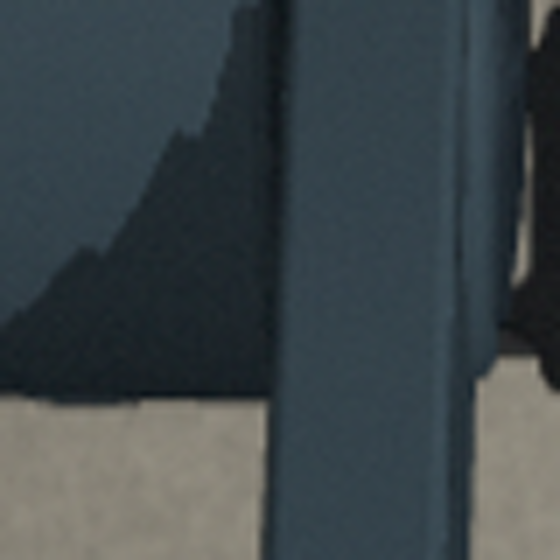

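View pics/s3b.png

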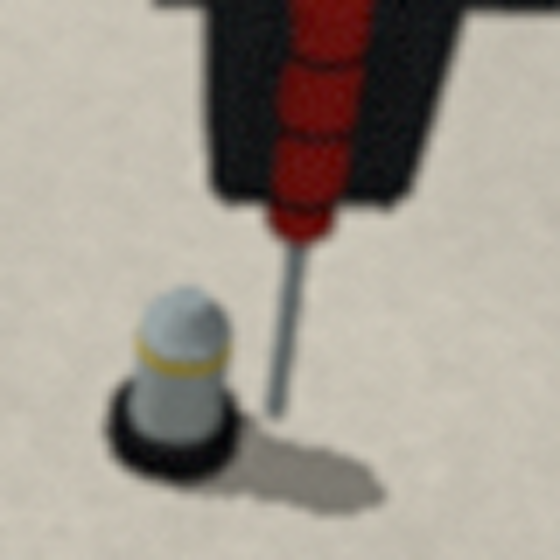

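Run:
```python
from h import *
w=load('w3'); s=load('s3'); st=status.state(); T=st['tcp_pos']; R=st['orientation']
def tri(a,b):
    (o1,d1),(o2,d2)=[(o,d[0]/np.linalg.norm(d[0])) for o,d in (a,b)]
    A=np.c_[d1,-d2]; x=np.linalg.lstsq(A,o2-o1,rcond=None)[0]; p,q=o1+x[0]*d1,o2+x[1]*d2; return (p+q)/2,np.linalg.norm(p-q)
us=np.array([275.5,408.5])/7-.5+[328,148]
p,e=tri(ray(w,[[321.25,244.9]]),ray(s,[us])); print('tip',p,e,R.T@(p-T)*1000)
# shank emergence at handle base (scene: (297,240); wrist (311,470 crop6))
us=np.array([297.5,242])/7-.5+[328,148]; uw=np.array([311.,472])/6-.5+[270,190]
p,e=tri(ray(w,[uw]),ray(s,[us])); print('base approx',p,e,R.T@(p-T)*1000)
# is scene cam biased? check fingertips / bore
bs=np.array([0,0])
im=s['image']; cv2.imwrite('pics/s3c.png',cv2.resize(im[225:325,320:420],None,fx=6,fy=6,interpolation=cv2.INTER_CUBIC))
for z in (.058,.0635,.066): print(z,proj(w,[T+R@[z,1.8e-3,0],T+R@[z,3e-3,0],T+R@[z,5e-3,0]]).round(1).tolist(),proj(s,[T+R@[z,1.8e-3,0],T+R@[z,5e-3,0]]).round(1).tolist())
```

```text
tip [0.58616215 0.1118171  0.18733564] 0.00045192748893855904 [60.98528367  6.46352222  0.07920349]
base approx [0.59042452 0.11117208 0.23975652] 0.0007179585362459931 [ 8.54755171 10.51397228  0.72031831]
0.058 [[320.8, 253.1], [320.8, 251.3], [320.8, 248.4]] [[366.8, 202.4], [366.9, 203.8]]
0.0635 [[320.8, 250.5], [320.8, 248.7], [320.8, 245.8]] [[366.4, 204.9], [366.5, 206.3]]
0.066 [[320.8, 249.3], [320.8, 247.6], [320.8, 244.7]] [[366.3, 206.0], [366.4, 207.5]]
```

View pics/s3c.png

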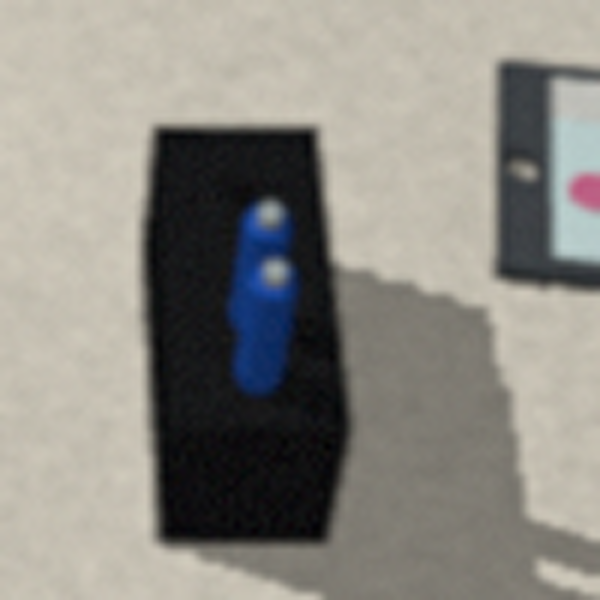

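>>> play_rows(
  plan=[0, 0, -175, 343, -44.2, 0, 0, 0, 0, -175, 343, -44.2, 0, 0, 0, 0, -175, 343, -44.2, 0, 0, 0, 0, -175, 343, -44.2, 0, 0, 0, 0, -175, 343, -44.2, 0, 0, 0, 0, -175, 343, -44.2, 0, 0, 0, 0, -175, 343, -44.2, 0, 0, 0, 0, -175, 343, -44.2, 0, 0, 0, 0, -175, 343, -44.2, 0, 0, 0, 0, -175, 343, -44.2, 0, 0, 0, 0, -175, 343, -44.2, 0, 0, 0, 0, -175, 343, -44.2, 0, 0, 0, 50, -175, 343, -44.2, 0, 0, 0, 50, -175, 343, -44.2, 0, 0, 0, 50, -175, 343, -44.2, 0, 0, 0, 50, -175, 343, -44.2, 0, 0, 0, 50, -175, 343, -44.2, 0, 0, 0, 50, -175, 343, -44.2, 0, 0],
)

```text
time_s: 6.15
tcp_pos: [0.4068, -0.2311, 0.2022]
orientation: [[0.002, 0.717, 0.697], [-0.002, 0.697, -0.717], [-1.0, 0.0, 0.002]]
contact_force: [-0.5, 0.6, -0.4]
opening: 0.0152
```

Run:
```python
from h import *
s=snap('wrist','w4'); st=status.state(); print(st['tcp_pos'],st['orientation'].round(4).tolist(),st['joint_velocities'].round(4))
im=s['image']
cv2.imwrite('pics/w4a.png',cv2.resize(im[190:290,270:370],None,fx=6,fy=6,interpolation=cv2.INTER_CUBIC))
```

```text
[ 0.4067507  -0.23116275  0.20212646] [[0.0017, 0.7167, 0.6974], [-0.0015, 0.6974, -0.7167], [-1.0, 0.0002, 0.0023]] [-0.0067  0.0003  0.0053  0.0019 -0.003   0.    ]
```

View pics/w4.png

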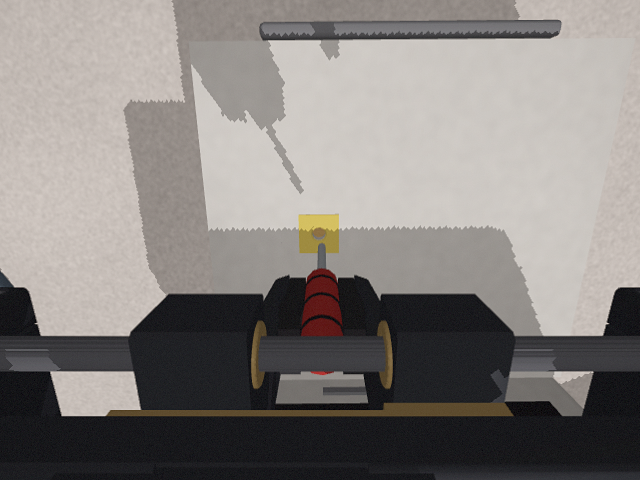

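View pics/w4a.png

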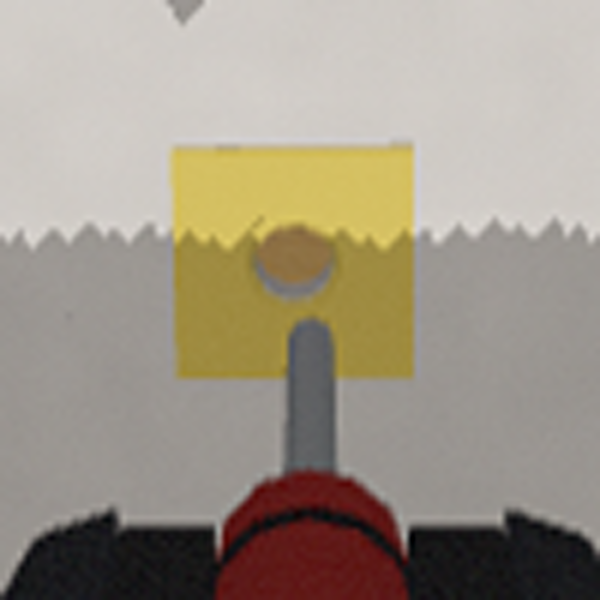

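The tip is at crop (311,332) and the hole mouth at (294,262). The scanner edges are parallel to the image axes, so the yaw is right.

Run:
```python
from h import *
s=load('w4'); st=status.state(); T=st['tcp_pos']; R=st['orientation']
h=onplane(s,[[318.6,233.3]],.105)[0]; print('hole',h)
for dz in (.060,.0635,.066):
    p=onplane(s,[[321.25,244.9]],T[2]-dz)[0]; print(dz,p,'tip tool',(R.T@(p-T)*1000).round(2),'move',(R.T@(h-p)*1000).round(2))
# panel edge line direction & plate
```

```text
hole [ 0.40855604 -0.22727894  0.105     ]
0.06 [ 0.41163195 -0.22697256  0.14212646] tip tool [60.    6.41  0.26] move [37.12 -2.42 -2.01]
0.0635 [ 0.41085632 -0.22773633  0.13862646] tip tool [63.5   5.32  0.26] move [33.62 -1.33 -2.01]
0.066 [ 0.4103023  -0.22828187  0.13612646] tip tool [66.    4.54  0.26] move [31.12 -0.56 -2.01]
```

>>> play_rows(
  plan=[0, 12, -1, -2, 0, 0, 0, 0, 24, -1, -2, 0, 0, 0, 0, 24, -1, -2, 0, 0, 0, 0, 24, -1, -2, 0, 0, 0, 0, 24, -1, -2, 0, 0, 0, 0, 24, -1, -2, 0, 0, 0],
)

```text
time_s: 6.7
tcp_pos: [0.4043, -0.2307, 0.1778]
orientation: [[0.001, 0.717, 0.697], [-0.001, 0.697, -0.717], [-1.0, 0.0, 0.002]]
contact_force: [-0.3, -0.8, -1.1]
opening: 0.0155
```

Run:
```python
from h import *
s=snap('wrist','w5'); st=status.state(); print(st['tcp_pos'],st['orientation'].round(4).tolist(),st['joint_velocities'].round(4))
im=s['image']
cv2.imwrite('pics/w5a.png',cv2.resize(im[190:290,270:370],None,fx=6,fy=6,interpolation=cv2.INTER_CUBIC))
t=snap('scene','s5');u,v=proj(t,[[.408,-.2275,.12]])[0].astype(int); im=t['image'];print(u,v)
cv2.imwrite('pics/s5a.png',cv2.resize(im[v-40:v+40,u-40:u+40],None,fx=7,fy=7,interpolation=cv2.INTER_CUBIC))
```

```text
[ 0.40423842 -0.23065571  0.17766563] [[0.0012, 0.7173, 0.6967], [-0.0011, 0.6967, -0.7173], [-1.0, 0.0001, 0.0016]] [ 0.0016  0.0022  0.0048 -0.0018 -0.003   0.0003]
181 162
```

View pics/w5a.png

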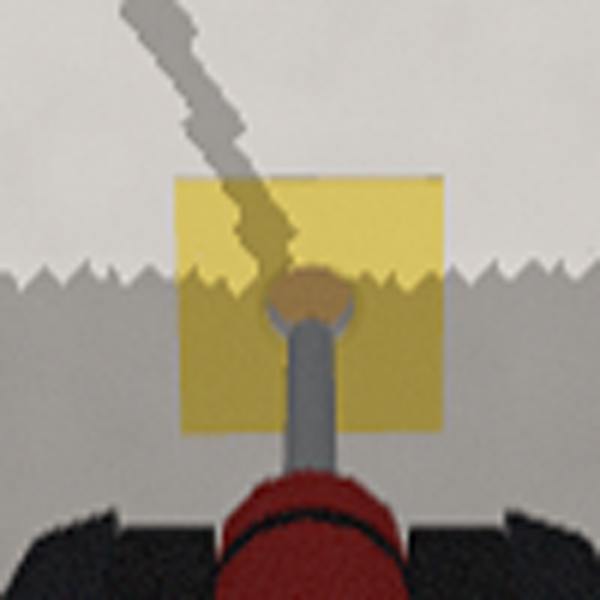

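View pics/s5a.png

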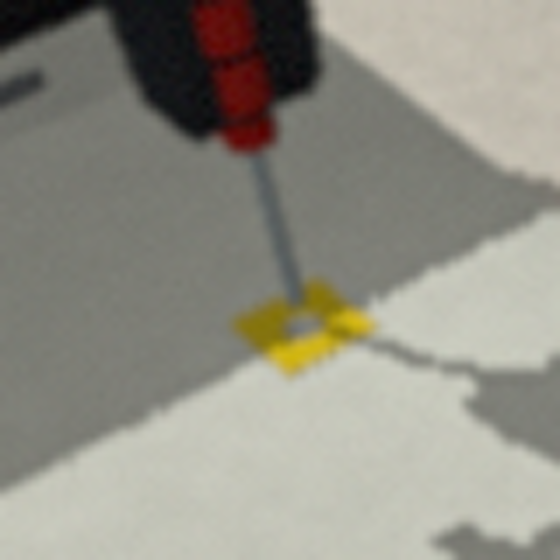

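>>> play_rows(
  plan=[0, 5, 0, 0, 0, 0, 0, 0, 10, 0, 0, 0, 0, 0, 0, 15, 0, 0, 0, 0, 0, 0, 20, 0, 0, 0, 0, 0, 0, 20, 0, 0, 0, 0, 0, 0, 20, 0, 0, 0, 0, 0],
)

```text
time_s: 7.3
tcp_pos: [0.4034, -0.2299, 0.1561]
orientation: [[-0.001, 0.717, 0.697], [0.001, 0.697, -0.717], [-1.0, -0.0, -0.001]]
contact_force: [-0.0, 0.9, -0.2]
opening: 0.0154
```

>>> play_rows(
  plan=[0, 5, 0, 0, 0, 0, 0, 0, 10, 0, 0, 0, 0, 0, 0, 13, 0, 0, 0, 0, 0, 0, 15, 0, 0, 0, 0, 0, 0, 17, 0, 0, 0, 0, 0, 0, 19, 0, 0, 0, 0, 0, 0, 19, 0, 0, 0, 0, 0],
)

```text
time_s: 7.88
tcp_pos: [0.4038, -0.2304, 0.1376]
orientation: [[0.0, 0.717, 0.697], [-0.0, 0.697, -0.717], [-1.0, -0.0, 0.0]]
contact_force: [-0.4, -0.1, 2.2]
opening: 0.015
```

Run:
```python
from h import *
s=snap('wrist','w6'); st=status.state(); print(st['tcp_pos'],st['contact_force'].round(2))
```

```text
[ 0.40384794 -0.23038179  0.1377863 ] [ 0.03 -0.74  2.03]
```

View pics/w6.png

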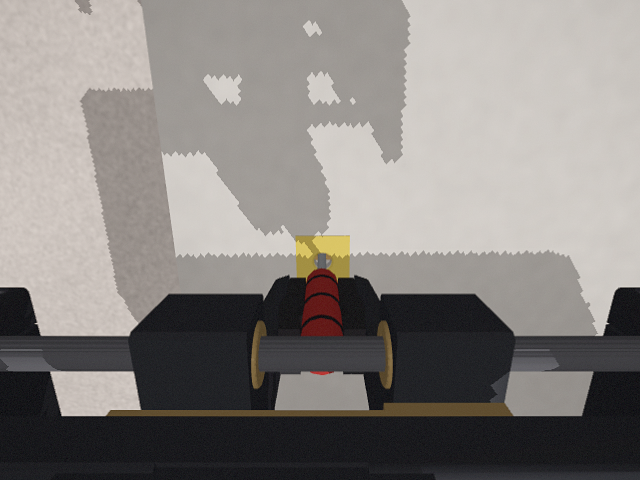

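Run:
```python
from h import *
snap('scene','s6')
```

```text
(no output)
```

View pics/s6.png

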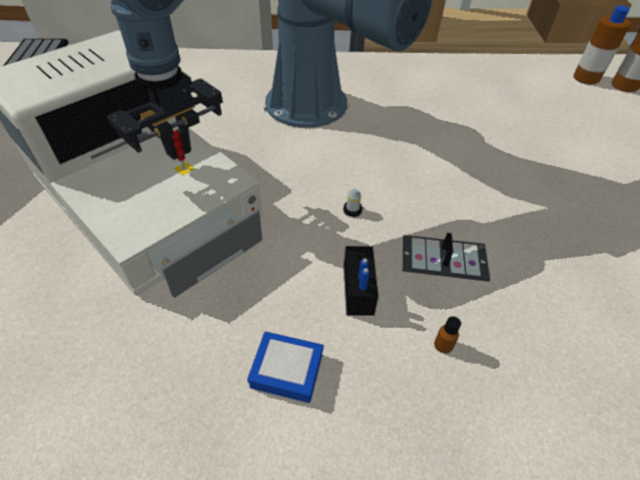

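>>> play_rows(
  plan=[0, 0, 0, 0, 0, 0, 0, 0, 0, 0, 0, 0, 0, 0, 0, -20, 0, 0, 0, 0, 0, 0, -50, 0, 0, 0, 0, 0, 0, -80, 0, 0, 0, 0, 0, 0, -100, 0, 0, 0, 0, 0, 0, -100, 0, 0, 0, 0, 0, 0, -100, 364, -123, 44.2, 0, 0, 0, -100, 364, -123, 44.2, 0, 0, 0, -100, 364, -123, 44.2, 0, 0, 0, -100, 364, -123, 44.2, 0, 0, 0, -100, 364, -123, 44.2, 0, 0, 0, -100, 364, -123, 44.2, 0, 0, 0, -100, 364, -123, 44.2, 0, 0, 0, -100, 364, -123, 44.2, 0, 0, 0, -100, 364, -123, 44.2, 0, 0, 0, -100, 364, -123, 44.2, 0, 0, 0, -100, 364, -123, 44.2, 0, 0, 0, -60, 364, -123, 44.2, 0, 0, 0, -37, 364, -123, 44.2, 0, 0],
)

```text
time_s: 9.65
tcp_pos: [0.5782, 0.1128, 0.1715]
orientation: [[-0.002, 1.0, 0.002], [-0.0, 0.002, -1.0], [-1.0, -0.002, 0.0]]
contact_force: [-0.1, -0.2, -2.3]
opening: 0.0153
```

>>> play_rows(
  plan=[0, 0, 0, 0, 0, 0, 0, 0, 0, 0, 0, 0, 0, 0, 0, 0, 0, 0, 0, 0, 0, 0, 0, 0, 0, 0, 0, 0],
)

```text
time_s: 9.98
tcp_pos: [0.5803, 0.1112, 0.1766]
orientation: [[0.003, 1.0, -0.001], [-0.0, -0.001, -1.0], [-1.0, 0.003, 0.0]]
contact_force: [0.8, -0.3, -0.3]
opening: 0.0149
```

Run:
```python
from h import *
s=snap('wrist','w7'); st=status.state(); print(st['tcp_pos'],st['orientation'].round(4).tolist(),st['joint_velocities'].round(4))
im=s['image']
cv2.imwrite('pics/w7a.png',cv2.resize(im[190:290,270:370],None,fx=6,fy=6,interpolation=cv2.INTER_CUBIC))
```

```text
[0.58039075 0.11118954 0.1767808 ] [[0.0034, 1.0, -0.0013], [-0.0, -0.0013, -1.0], [-1.0, 0.0034, 0.0]] [ 0.002  -0.0018  0.0023  0.0006  0.0005 -0.001 ]
```

View pics/w7a.png

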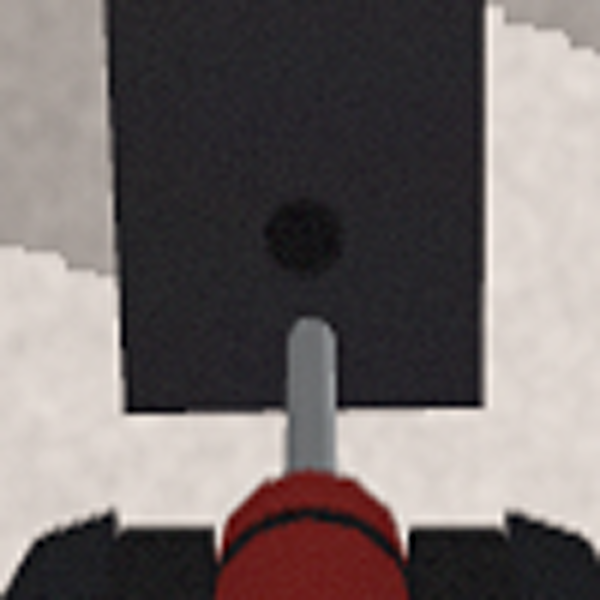

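View pics/w7.png

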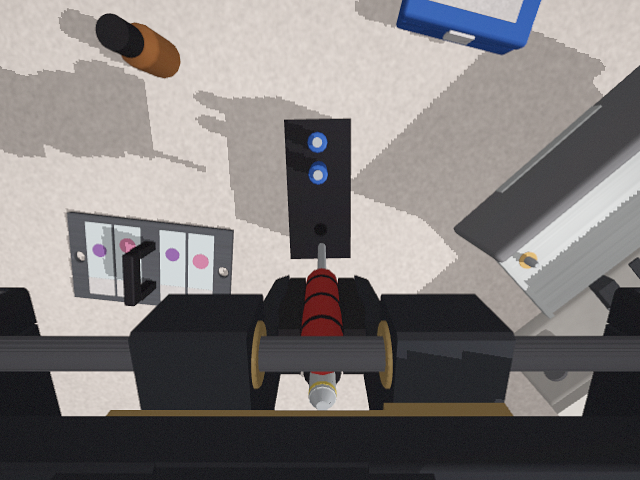

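The drawer is out, with one locating pin visible at (528,260). The bore is at crop (305,237) and the pin tip at crop (311,332).

Run:
```python
from h import *
s=load('w7'); st=status.state(); T=st['tcp_pos']; R=st['orientation']
f=lambda x,y:[(x+.5)/6-.5+270,(y+.5)/6-.5+190]
h=onplane(s,[f(305,237)],.06)[0]; print('bore',h)
for dz in (.0635,):
    p=onplane(s,[f(311,332)],T[2]-dz)[0]; print(dz,p,'tip tool',(R.T@(p-T)*1000).round(2),'move',(R.T@(h-p)*1000).round(2))
```

```text
bore [0.58308435 0.11156961 0.06      ]
0.0635 [0.58609002 0.11075051 0.1132808 ] tip tool [63.52  5.49  0.43] move [53.27 -3.19 -0.82]
```

>>> play_rows(
  plan=[0, 15, -3, -1, 0, 0, 0, 0, 30, -3, -1, 0, 0, 0, 0, 41, -3, -1, 0, 0, 0, 0, 41, -3, -1, 0, 0, 0, 0, 41, -3, -1, 0, 0, 0, 0, 41, -3, -1, 0, 0, 0],
)

```text
time_s: 10.53
tcp_pos: [0.5769, 0.1125, 0.1348]
orientation: [[0.002, 1.0, -0.001], [-0.0, -0.001, -1.0], [-1.0, 0.002, 0.0]]
contact_force: [-0.4, -0.5, -0.3]
opening: 0.0151
```

Run:
```python
from h import *
s=snap('wrist','w8'); st=status.state(); print(st['tcp_pos'],st['orientation'].round(4).tolist(),st['joint_velocities'].round(4),st['contact_force'])
im=s['image']
cv2.imwrite('pics/w8a.png',cv2.resize(im[190:290,270:370],None,fx=6,fy=6,interpolation=cv2.INTER_CUBIC))
T=st['tcp_pos'];R=st['orientation'];print(proj(s,[T+R@[x,.0055,0.0004] for x in (.0635,.0635+T[2]-.0635-.06)]))
```

```text
[0.57704427 0.11253812 0.13495264] [[0.002, 1.0, -0.0007], [-0.0, -0.0007, -1.0], [-1.0, 0.002, 0.0]] [-0.0003  0.0016 -0.0002  0.0005 -0.0018  0.0003] [-0.11578786 -0.13820296 -0.91432955]
[[321.32505598 244.84925545]
 [321.33262289 239.88622389]]
```

View pics/w8a.png

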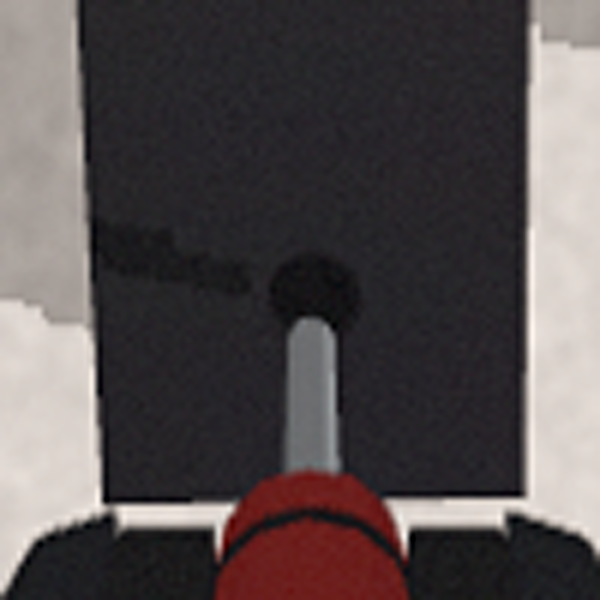

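>>> play_rows(
  plan=[0, 3, 1, 0.5, 0, 0, 0, 0, 6, 1, 0.5, 0, 0, 0, 0, 12, 1, 0.5, 0, 0, 0, 0, 20, 1, 0.5, 0, 0, 0, 0, 30, 1, 0.5, 0, 0, 0, 0, 30, 1, 0.5, 0, 0, 0],
)

```text
time_s: 11.08
tcp_pos: [0.5762, 0.1121, 0.1011]
orientation: [[-0.002, 1.0, -0.001], [0.0, -0.001, -1.0], [-1.0, -0.002, -0.0]]
contact_force: [2.6, 0.3, -2.4]
opening: 0.0151
```

Run:
```python
from h import *
s=snap('wrist','w9'); st=status.state(); print(st['tcp_pos'],st['orientation'].round(4).tolist(),st['contact_force'],st['wrist_torque'])
im=s['image']
cv2.imwrite('pics/w9a.png',cv2.resize(im[190:290,270:370],None,fx=6,fy=6,interpolation=cv2.INTER_CUBIC))
```

```text
[0.57650633 0.11209966 0.10201921] [[-0.0019, 1.0, -0.0008], [0.0001, -0.0008, -1.0], [-1.0, -0.0019, -0.0001]] [ 0.78902369 -0.55030945 -0.78780363] [ 0.04757002 -0.07264205 -0.02158815]
```

View pics/w9a.png

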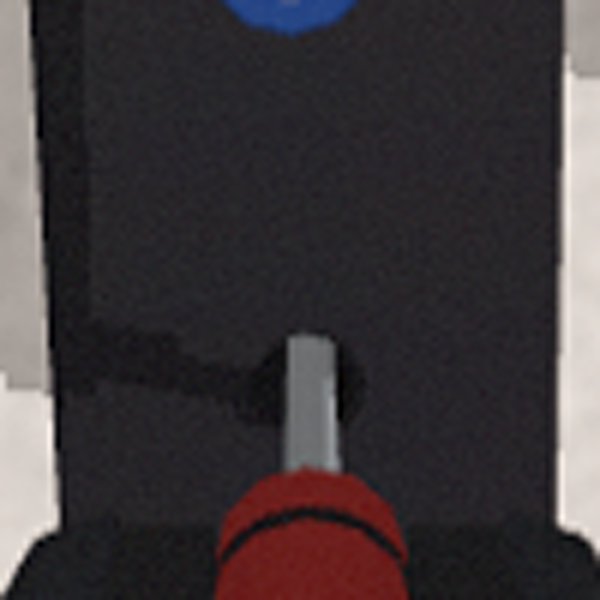

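>>> play_rows(
  plan=[0, 5, 1, 0, 0, 0, 0, 0, 10, 1.5, 0, 0, 0, 0, 0, 15, 2, 0, 0, 0, 0, 0, 20, 2.5, 0, 0, 0, 0, 0, 25, 3, 0, 0, 0, 0, 0, 28, 3, 0, 0, 0, 0, 0, 28, 3, 0, 0, 0, 0, 0, 28, 3, 0, 0, 0, 0],
)

```text
time_s: 11.8
tcp_pos: [0.58, 0.1121, 0.0754]
orientation: [[-0.001, 1.0, -0.001], [-0.0, -0.001, -1.0], [-1.0, -0.001, 0.0]]
contact_force: [0.1, 0.6, -0.2]
opening: 0.0147
```

Run:
```python
from h import *
s=snap('wrist','w10'); st=status.state(); print(st['tcp_pos'],st['orientation'].round(4).tolist(),st['contact_force'],st['wrist_torque'])
im=s['image']
cv2.imwrite('pics/w10a.png',cv2.resize(im[190:340,245:395],None,fx=4,fy=4,interpolation=cv2.INTER_CUBIC))
```

```text
[0.58023958 0.11210274 0.07577011] [[0.0001, 1.0, -0.0007], [-0.0, -0.0007, -1.0], [-1.0, 0.0001, 0.0]] [-0.59492708  0.06017523 -0.03221156] [ 0.03676448 -0.03211961 -0.02585436]
```

View pics/w10a.png

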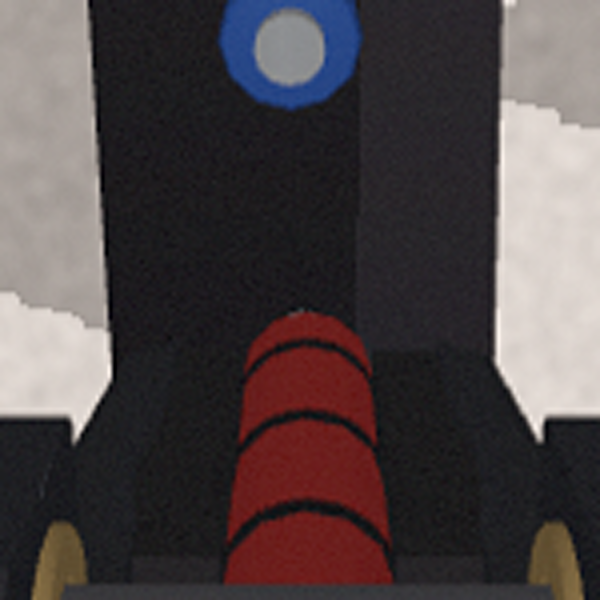

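>>> play_rows(
  plan=[0, 2, 0.5, 0, 0, 0, 0, 0, 3, 0.5, 0, 0, 0, 0, 0, 4, 0.5, 0, 0, 0, 0, 0, 5, 0.5, 0, 0, 0, 0, 0, 5, 0.5, 0, 0, 0, 0],
)

```text
time_s: 12.27
tcp_pos: [0.5808, 0.1121, 0.071]
orientation: [[0.0, 1.0, -0.001], [0.0, -0.001, -1.0], [-1.0, 0.0, -0.0]]
contact_force: [-0.7, 0.0, 1.5]
opening: 0.0154
```

>>> play_rows(
  plan=[50, 0, 0, 0, 0, 0, 0, 50, 0, 0, 0, 0, 0, 0, 50, 0, 0, 0, 0, 0, 0, 50, 0, 0, 0, 0, 0, 0, 50, 0, 0, 0, 0, 0, 0, 50, -40, 0, 0, 0, 0, 0, 50, -80, 0, 0, 0, 0, 0, 50, -120, 0, 0, 0, 0, 0, 50, -150, 0, 0, 0, 0, 0, 50, -150, 0, 0, 0, 0, 0, 50, -150, 0, 0, 0, 0, 0, 50, -150, 0, 0, 0, 0, 0],
)

```text
time_s: 13.27
tcp_pos: [0.5801, 0.1121, 0.2199]
orientation: [[-0.001, 1.0, -0.001], [0.0, -0.001, -1.0], [-1.0, -0.001, -0.0]]
contact_force: [-0.1, -0.5, -0.7]
opening: 0.0501
```

Run:
```python
from h import *
s=snap('wrist','w11'); st=status.state(); print(st['tcp_pos'],st['orientation'].round(4).tolist(),st['contact_force'],st['opening'])
snap('scene','s11'); s=load('s11')
cv2.imwrite('pics/s11a.png',cv2.resize(s['image'][200:330,310:440],None,fx=4,fy=4,interpolation=cv2.INTER_CUBIC))
```

```text
[0.57963327 0.11208609 0.21898889] [[-0.0028, 1.0, -0.0007], [0.0, -0.0007, -1.0], [-1.0, -0.0028, -0.0]] [ 0.62889068 -0.64359049 -0.75131278] 0.050052916779226596
```

View pics/w11.png

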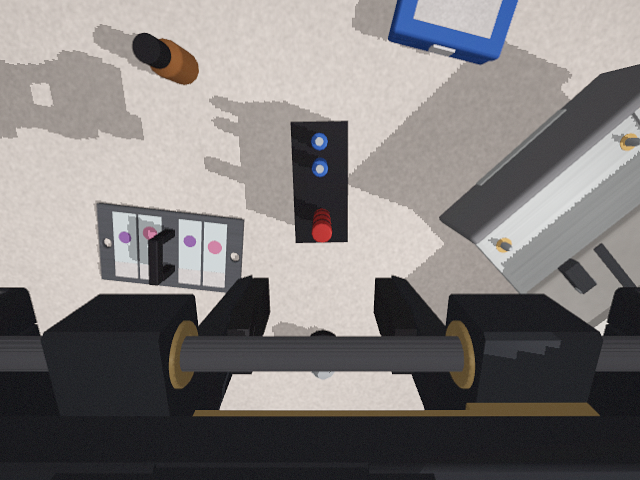

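View pics/s11a.png

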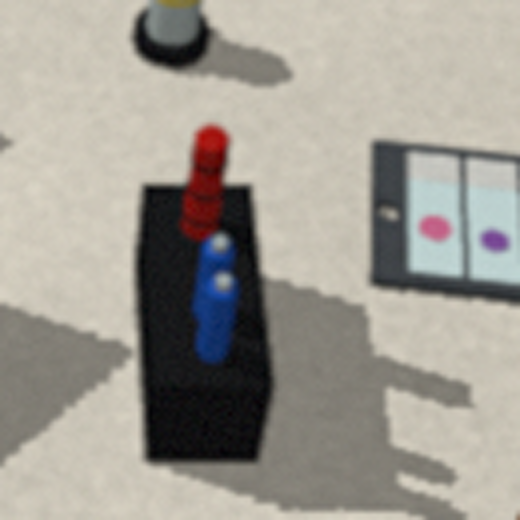

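Run:
```python
from h import *
for n in ('scene0','s11'):
    im=load(n)['image']; hsv=cv2.cvtColor(im,cv2.COLOR_BGR2HSV); m=cv2.inRange(hsv,(0,180,80),(6,255,255)); m[:200]=0; m[300:]=0; m[:,:340]=0; m[:,380:]=0
    ys,xs=np.nonzero(m); print(n,xs.min(),xs.max(),ys.min(),ys.max(),len(xs),xs.mean().round(2),ys.mean().round(2))
s=load('w11'); im=s['image']
cv2.imwrite('pics/w11a.png',cv2.resize(im[190:300,85:255],None,fx=4,fy=4,interpolation=cv2.INTER_CUBIC))
cv2.imwrite('pics/w11b.png',cv2.resize(im[120:270,470:640],None,fx=4,fy=4,interpolation=cv2.INTER_CUBIC))
```

```text
scene0 356 366 232 258 150 361.05 243.69
s11 355 365 232 259 157 360.49 245.34
```

View pics/w11a.png

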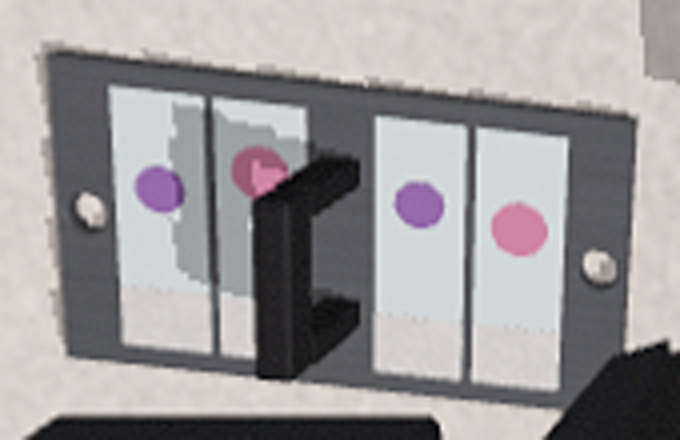

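View pics/w11b.png

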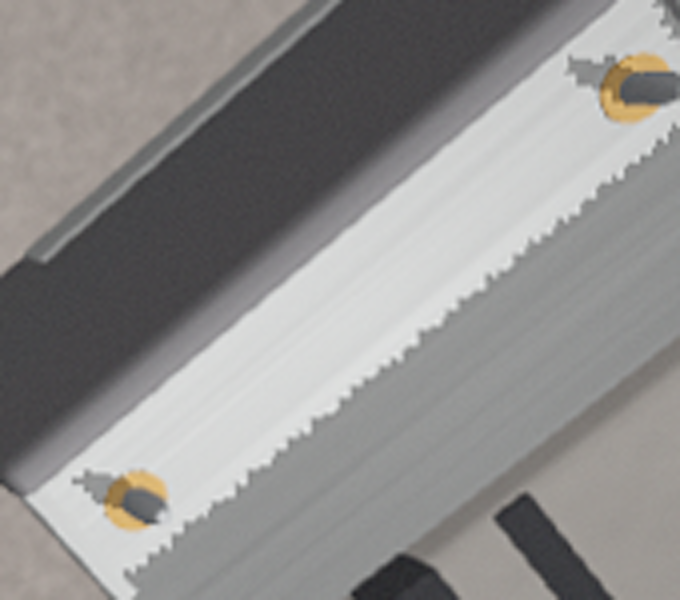

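Run:
```python
from h import *
s=load('w11'); f=lambda x,y,u,v,k=4:[(x+.5)/k-.5+u,(y+.5)/k-.5+v]
h=onplane(s,[f(91,211,85,190),f(600,266,85,190)],.006); print('carrier',h,h.mean(0),np.linalg.norm(h[0]-h[1]),np.degrees(np.arctan2(*(h[1]-h[0])[[1,0]])))
p=onplane(s,[f(137,500,470,120),f(637,89,470,120)],.04); print('pins',p,p.mean(0),np.linalg.norm(p[0]-p[1]),np.degrees(np.arctan2(*(p[1]-p[0])[[1,0]])))
st=status.state(); T=st['tcp_pos'];R=st['orientation']
print(T,R.T@(np.array([.532,.281,.021])-T)*1000)
```

```text
carrier [[0.54167029 0.35220561 0.006     ]
 [0.52530964 0.21028726 0.006     ]] [0.53348996 0.28124644 0.006     ] 0.1428582890691095 -96.57614857178687
pins [[ 0.54946801 -0.07415983  0.04      ]
 [ 0.65029566 -0.17661865  0.04      ]] [ 0.59988184 -0.12538924  0.04      ] 0.14374986860626596 -45.4597340551946
[0.5794727  0.11208014 0.21859977] [ 197.77297689  -46.88248753 -168.88199131]
```

>>> play_rows(
  plan=[50, 0, -47, -169, 6.7, 0, 0, 50, 0, -47, -169, 6.7, 0, 0, 50, 0, -47, -169, 6.7, 0, 0, 50, 0, -47, -169, 6.7, 0, 0, 50, 40, -47, -169, 6.7, 0, 0, 50, 80, -47, -169, 6.7, 0, 0, 50, 120, -47, -169, 6.7, 0, 0, 50, 140, -47, -169, 6.7, 0, 0, 50, 140, -47, -169, 6.7, 0, 0, 50, 140, -47, -169, 6.7, 0, 0, 50, 140, -47, -169, 6.7, 0, 0, 50, 140, -47, -169, 6.7, 0, 0],
)

```text
time_s: 14.37
tcp_pos: [0.5354, 0.2815, 0.0828]
orientation: [[0.003, 0.993, -0.118], [0.001, -0.118, -0.993], [-1.0, 0.003, -0.001]]
contact_force: [0.1, -0.6, 1.3]
opening: 0.0501
```

Run:
```python
from h import *
s=snap('wrist','w12'); st=status.state(); T=st['tcp_pos'];R=st['orientation'];print(T,R.round(4).tolist())
print(R.T@(np.array([.533,.281,.022])-T)*1000)
```

```text
[0.53543599 0.28149511 0.08298909] [[0.0038, 0.9931, -0.1175], [0.0012, -0.1175, -0.9931], [-1.0, 0.0036, -0.0016]]
[60.97891012 -2.5798016   0.87493776]
```

View pics/w12.png

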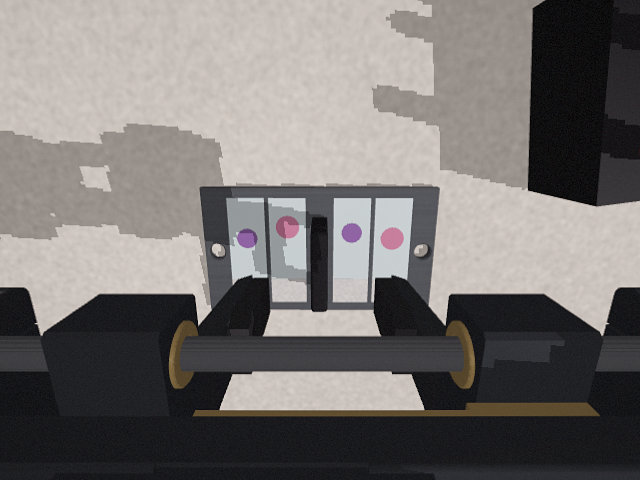

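The bar at (319,265) is centred between the fingers and square to them. Both holes sit at v = 250.

>>> play_rows(
  plan=[50, 20, -2, 0, 0, 0, 0, 50, 40, -2, 0, 0, 0, 0, 50, 55, -2, 0, 0, 0, 0, 50, 61, -2, 0, 0, 0, 0, 50, 61, -2, 0, 0, 0, 0, 50, 61, -2, 0, 0, 0, 0, 0, 61, -2, 0, 0, 0, 0, 0, 61, -2, 0, 0, 0, 0, 0, 61, -2, 0, 0, 0, 0, 0, 61, -2, 0, 0, 0, 0, 0, 61, -2, 0, 0, 0, 0],
)

```text
time_s: 15.33
tcp_pos: [0.532, 0.2815, 0.0201]
orientation: [[0.001, 0.993, -0.117], [0.0, -0.117, -0.993], [-1.0, 0.001, -0.0]]
contact_force: [-1.0, -0.0, 1.3]
opening: 0.0191
```

Run:
```python
from h import *
s=snap('wrist','w13'); st=status.state(); T=st['tcp_pos'];R=st['orientation'];print(T,R.round(4).tolist(),st['contact_force'],st['opening'])
```

```text
[0.53191169 0.28142523 0.01999459] [[0.0003, 0.9931, -0.1173], [0.0001, -0.1173, -0.9931], [-1.0, 0.0003, -0.0002]] [-0.23335718  0.31921235 -0.2777953 ] 0.01487791011116473
```

View pics/w13.png

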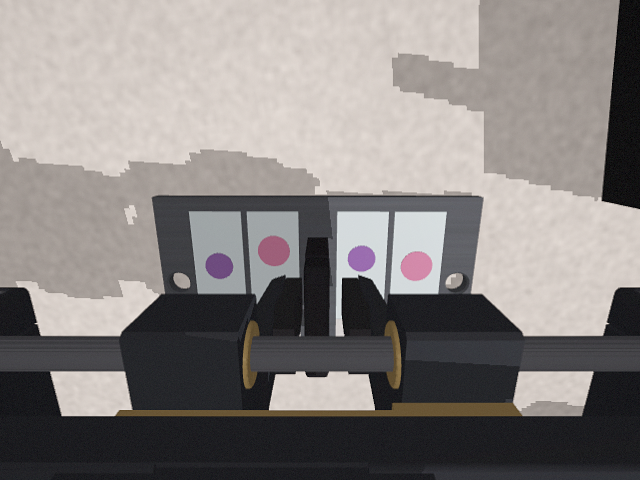

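Still closing. I'll finish the close, then lift straight up.

>>> play_rows(
  plan=[0, 0, 0, 0, 0, 0, 0, 0, 0, 0, 0, 0, 0, 0, 0, 0, 0, 0, 0, 0, 0, 0, 0, 0, 0, 0, 0, 0],
)

```text
time_s: 15.72
tcp_pos: [0.532, 0.2816, 0.02]
orientation: [[0.0, 0.993, -0.117], [0.0, -0.117, -0.993], [-1.0, 0.0, -0.0]]
contact_force: [-0.7, 1.9, 2.2]
opening: 0.0094
```

>>> play_rows(
  plan=[0, -20, 0, 0, 0, 0, 0, 0, -50, 0, 0, 0, 0, 0, 0, -80, 0, 0, 0, 0, 0, 0, -110, 0, 0, 0, 0, 0, 0, -140, 0, 0, 0, 0, 0, 0, -160, 0, 0, 0, 0, 0, 0, -160, 0, 0, 0, 0, 0, 0, -160, 0, 0, 0, 0, 0],
)

```text
time_s: 16.38
tcp_pos: [0.532, 0.2813, 0.1799]
orientation: [[0.001, 0.993, -0.117], [0.0, -0.117, -0.993], [-1.0, 0.001, -0.0]]
contact_force: [0.2, -0.2, -2.7]
opening: 0.0091
```

Run:
```python
from h import *
s=snap('wrist','w14'); st=status.state(); T=st['tcp_pos'];R=st['orientation'];print(T,R.round(4).tolist(),st['contact_force'],st['opening'])
```

```text
[0.53094426 0.28098001 0.17813755] [[-0.0019, 0.9931, -0.1174], [-0.0007, -0.1174, -0.9931], [-1.0, -0.0018, 0.0009]] [-0.81061077 -1.3164578  -2.16192331] 0.008974287787489928
```

View pics/w14.png

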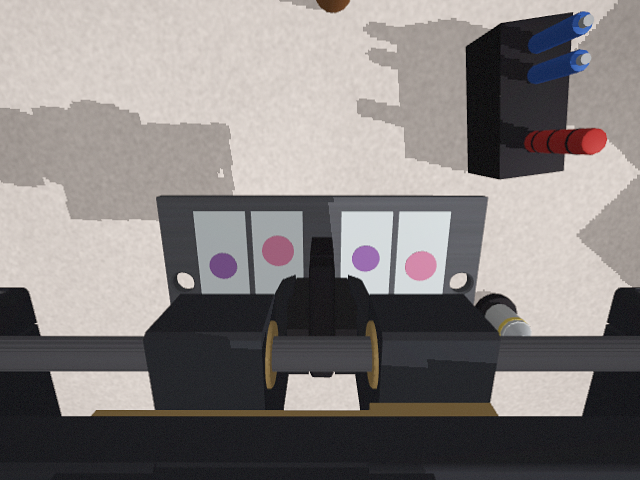

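>>> play_rows(
  plan=[0, -20, 10, 20, 0, 0, 0, 0, -40, 25, 60, -6, 0, 0, 0, -40, 115, 397, -51.1, 0, 0, 0, -40, 115, 397, -51.1, 0, 0, 0, -40, 115, 397, -51.1, 0, 0, 0, -40, 115, 397, -51.1, 0, 0, 0, -40, 115, 397, -51.1, 0, 0, 0, -40, 115, 397, -51.1, 0, 0, 0, -40, 115, 397, -51.1, 0, 0, 0, -40, 115, 397, -51.1, 0, 0, 0, -40, 115, 397, -51.1, 0, 0, 0, -40, 115, 397, -51.1, 0, 0, 0, -20, 115, 397, -51.1, 0, 0, 0, 0, 115, 397, -51.1, 0, 0, 0, 20, 115, 397, -51.1, 0, 0, 0, 40, 115, 397, -51.1, 0, 0, 0, 40, 115, 397, -51.1, 0, 0, 0, 40, 115, 397, -51.1, 0, 0, 0, 40, 115, 397, -51.1, 0, 0, 0, 40, 115, 397, -51.1, 0, 0],
)

```text
time_s: 18.1
tcp_pos: [0.6001, -0.1265, 0.1407]
orientation: [[0.001, 0.715, 0.699], [-0.001, 0.699, -0.715], [-1.0, 0.001, 0.001]]
contact_force: [0.1, -0.2, -2.1]
opening: 0.0094
```

Run:
```python
from h import *
s=snap('wrist','w15'); st=status.state(); T=st['tcp_pos'];R=st['orientation'];print(T,R.round(4).tolist(),st['contact_force'],st['opening'])
snap('scene','s15'); snap('top','t15')
```

```text
[ 0.60022922 -0.12660556  0.14100527] [[0.002, 0.7148, 0.6993], [-0.0008, 0.6993, -0.7148], [-1.0, 0.0008, 0.002]] [ 0.10633449  0.77056242 -2.57713663] 0.00946587227140474
```

View pics/w15.png

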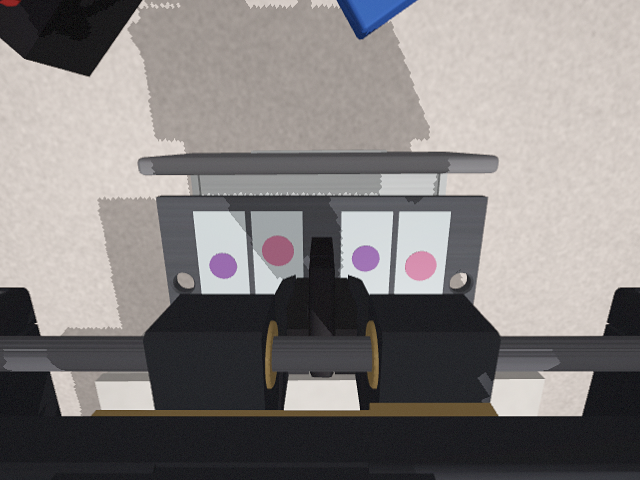

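View pics/s15.png

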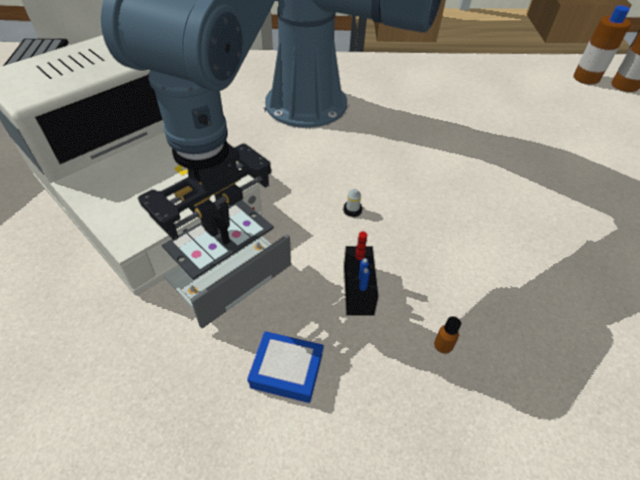

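View pics/t15.png

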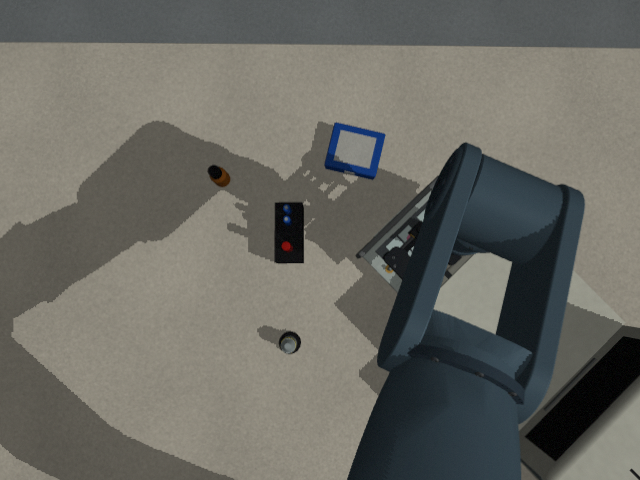

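Run:
```python
from h import *
s=load('w15'); im=s['image']
a=cv2.resize(im[260:300,160:210],None,fx=8,fy=8,interpolation=cv2.INTER_CUBIC);b=cv2.resize(im[260:300,435:485],None,fx=8,fy=8,interpolation=cv2.INTER_CUBIC)
cv2.imwrite('pics/w15a.png',np.hstack([a,b]))
s=load('s15');cv2.imwrite('pics/s15a.png',cv2.resize(s['image'][190:330,150:310],None,fx=5,fy=5,interpolation=cv2.INTER_CUBIC))
```

```text
(no output)
```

View pics/w15a.png

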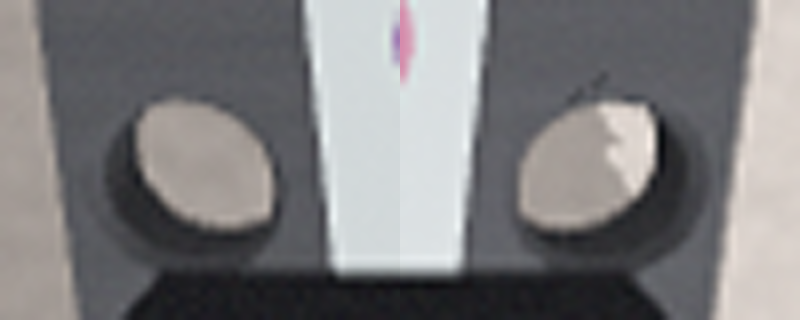

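View pics/s15a.png

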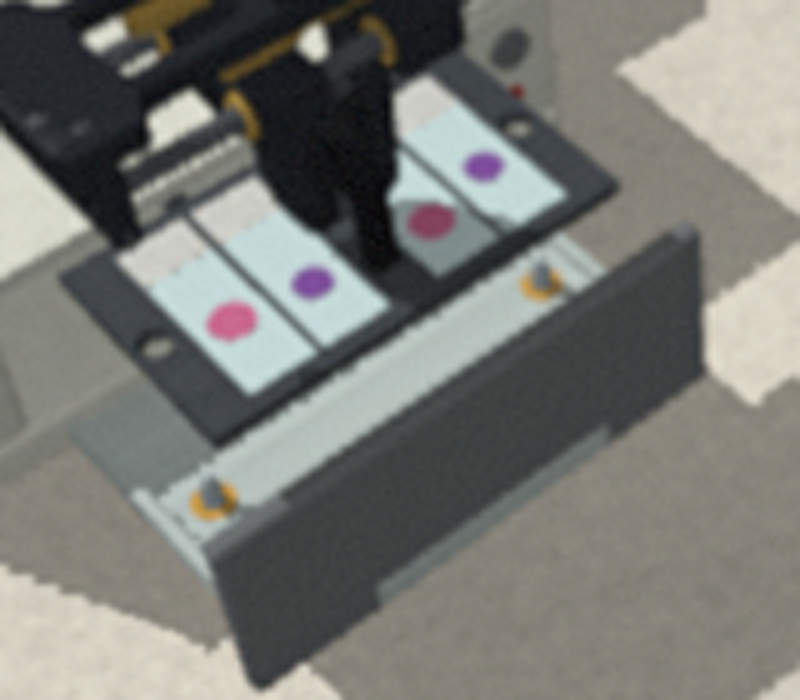

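Run:
```python
from h import *
st=status.state(); T=st['tcp_pos'];R=st['orientation']
f=lambda x,y,u,v,k:[(x+.5)/k-.5+u,(y+.5)/k-.5+v]
zt=T[2]-.014
w=load('w15'); h=onplane(w,[f(192,181,160,260,8),f(608-400,181,435,260,8)],zt)
ws=load('s15'); hs=onplane(ws,[f(518,127,150,190,5),f(155,347,150,190,5)],zt)
ps=onplane(ws,[f(541,285,150,190,5),f(214,501,150,190,5)],.04)
pw=np.array([[ 0.54946801,-0.07415983,.04],[0.65029566,-0.17661865,.04]])
for n,q in(('hole w',h),('hole s',hs),('pins s',ps),('pins w',pw)):
    print(n,q[:,:2].round(4).tolist(),q.mean(0).round(4),np.linalg.norm(q[0]-q[1]).round(4),np.degrees(np.arctan2(*(q[1]-q[0])[[1,0]])).round(2))
print('move w',R.T@(pw.mean(0)-h.mean(0))*1000,'move s',R.T@(ps.mean(0)-hs.mean(0))*1000)
print(R.T@(h-T).T*1000)
```

```text
hole w [[0.5513, -0.0757], [0.6509, -0.1776]] [ 0.6011 -0.1266  0.127 ] 0.1426 -45.65
hole s [[0.5529, -0.074], [0.653, -0.1772]] [ 0.603  -0.1256  0.127 ] 0.1437 -45.84
pins s [[0.5496, -0.0731], [0.6504, -0.1753]] [ 0.6    -0.1242  0.04  ] 0.1435 -45.38
pins w [[0.5495, -0.0742], [0.6503, -0.1766]] [ 0.5999 -0.1254  0.04  ] 0.1437 -45.46
move w [ 8.69863240e+01 -5.30620545e-02 -1.91602751e+00] move s [86.98276782 -1.21213817 -3.23861638]
[[ 13.861771    14.14208086]
 [  0.65702197   0.60225627]
 [-70.59409227  71.99270009]]
```

>>> play_rows(
  plan=[0, 15, -0.6, -2.5, -0.2, 0, 0, 0, 30, -0.6, -2.5, -0.2, 0, 0, 0, 42, -0.6, -2.5, -0.2, 0, 0, 0, 52, -0.6, -2.5, -0.2, 0, 0, 0, 52, -0.6, -2.5, -0.2, 0, 0, 0, 52, -0.6, -2.5, -0.2, 0, 0, 0, 52, -0.6, -2.5, -0.2, 0, 0, 0, 52, -0.6, -2.5, -0.2, 0, 0],
)

```text
time_s: 18.92
tcp_pos: [0.598, -0.1253, 0.0887]
orientation: [[0.002, 0.712, 0.702], [-0.001, 0.702, -0.712], [-1.0, 0.001, 0.002]]
contact_force: [0.3, -0.1, -2.8]
opening: 0.0091
```

Run:
```python
from h import *
s=snap('wrist','w16'); st=status.state(); T=st['tcp_pos'];R=st['orientation'];print(T,R.round(4).tolist(),st['contact_force'],st['opening'])
im=s['image']
a=cv2.resize(im[260:300,160:210],None,fx=8,fy=8,interpolation=cv2.INTER_CUBIC);b=cv2.resize(im[260:300,435:485],None,fx=8,fy=8,interpolation=cv2.INTER_CUBIC)
cv2.imwrite('pics/w16a.png',np.hstack([a,b]))
s=snap('scene','s16');cv2.imwrite('pics/s16a.png',cv2.resize(s['image'][190:330,150:310],None,fx=5,fy=5,interpolation=cv2.INTER_CUBIC))
```

```text
[ 0.59796361 -0.12532562  0.08873332] [[0.0016, 0.7125, 0.7017], [-0.0007, 0.7017, -0.7125], [-1.0, 0.0007, 0.0016]] [ 0.38708451 -0.19412312 -2.72944951] 0.009155249949904194
```

View pics/w16a.png

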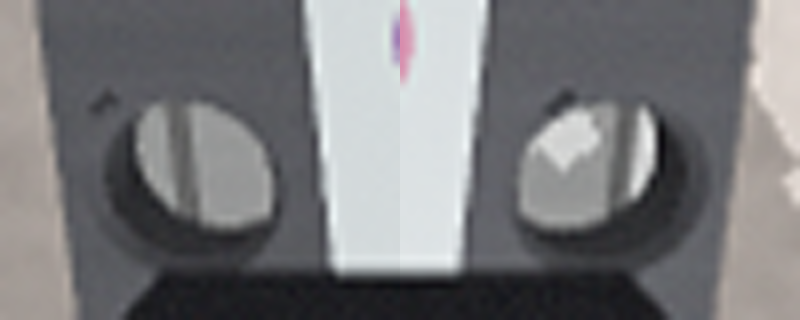

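View pics/s16a.png

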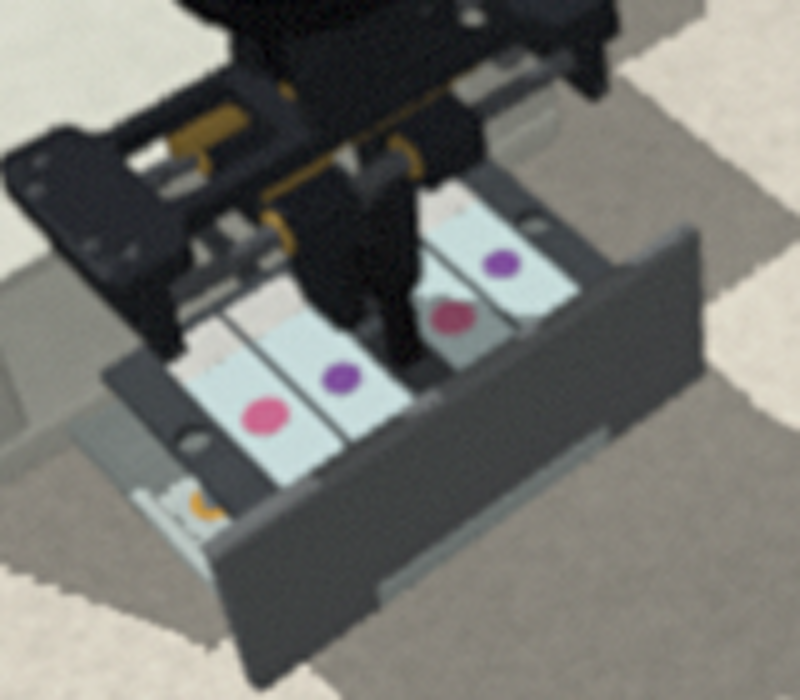

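Run:
```python
from h import *
st=status.state(); T=st['tcp_pos'];R=st['orientation']
f=lambda x,y,u,v,k:[(x+.5)/k-.5+u,(y+.5)/k-.5+v]
zt=T[2]-.014
w=load('w16'); h=onplane(w,[f(192,181,160,260,8),f(608-400,181,435,260,8)],zt)
ws=load('s16'); hs=onplane(ws,[f(531,221,150,190,5),f(194,439,150,190,5)],zt)
ps=np.array([[0.5496,-0.0731,.04],[0.6504,-0.1753,.04]])
pw=np.array([[ 0.54946801,-0.07415983,.04],[0.65029566,-0.17661865,.04]])
for n,q in(('hole w',h),('hole s',hs)): print(n,q.mean(0).round(4),np.linalg.norm(q[0]-q[1]).round(4),np.degrees(np.arctan2(*(q[1]-q[0])[[1,0]])).round(2))
print('move w',R.T@(pw.mean(0)-h.mean(0))*1000,'move s',R.T@(ps.mean(0)-hs.mean(0))*1000)
print('pins s in w16 proj: base/top', proj(w,[[*p[:2],z] for p in pw for z in(.04,.054)]).round(1).tolist())
# scene through-hole disc expectation
```

```text
hole w [ 0.5989 -0.1256  0.0746] 0.1429 -45.46
hole s [ 0.5993 -0.1249  0.0746] 0.1431 -45.15
move w [34.61616764  0.82758683  0.52751978] move s [34.61540042  0.97536305 -0.07244862]
pins s in w16 proj: base/top [[205.9, 258.2], [197.9, 266.3], [439.7, 258.2], [448.0, 266.3]]
```

>>> play_rows(
  plan=[0, 4, 0.9, 0.2, 0, 0, 0, 0, 8, 0.9, 0.2, 0, 0, 0, 0, 12, 0.9, 0.2, 0, 0, 0, 0, 14, 0.9, 0.2, 0, 0, 0, 0, 16, 0.9, 0.2, 0, 0, 0, 0, 18, 0.9, 0.2, 0, 0, 0, 0, 18, 0.9, 0.2, 0, 0, 0],
)

```text
time_s: 19.6
tcp_pos: [0.5977, -0.1244, 0.0691]
orientation: [[-0.001, 0.713, 0.702], [0.0, 0.702, -0.713], [-1.0, -0.0, -0.001]]
contact_force: [0.1, -0.2, -2.9]
opening: 0.0092
```

Run:
```python
from h import *
s=snap('wrist','w17'); st=status.state(); T=st['tcp_pos'];R=st['orientation'];print(T,R.round(4).tolist(),st['contact_force'],st['wrist_torque'])
im=s['image']
a=cv2.resize(im[260:300,160:210],None,fx=8,fy=8,interpolation=cv2.INTER_CUBIC);b=cv2.resize(im[260:300,435:485],None,fx=8,fy=8,interpolation=cv2.INTER_CUBIC)
cv2.imwrite('pics/w17a.png',np.hstack([a,b]))
s=snap('scene','s17');cv2.imwrite('pics/s17a.png',cv2.resize(s['image'][190:330,150:310],None,fx=5,fy=5,interpolation=cv2.INTER_CUBIC))
```

```text
[ 0.59789048 -0.12447884  0.06941971] [[-0.0004, 0.7125, 0.7017], [0.0002, 0.7017, -0.7125], [-1.0, -0.0002, -0.0004]] [ 0.75250315 -0.90248444 -2.52594639] [-0.0625145 -0.056808  -0.0623435]
```

View pics/w17a.png

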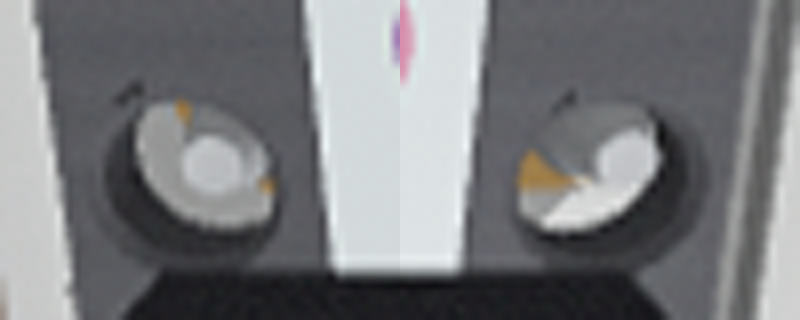

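View pics/s17a.png

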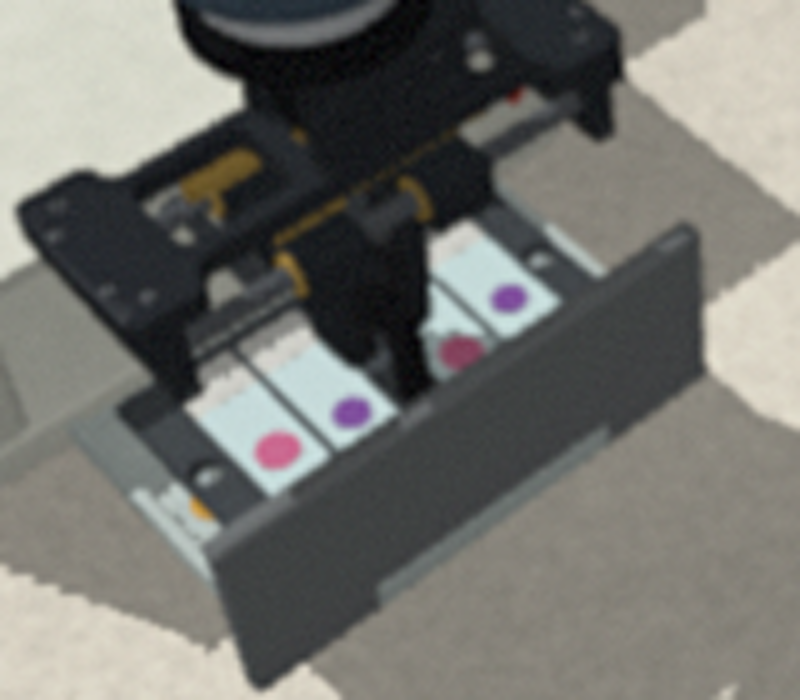

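Both pin tips show inside the carrier holes, about 1 mm off centre. I'll shift to correct that and lower.

>>> play_rows(
  plan=[0, 0, 0.9, 1.2, 0, 0, 0, 0, 0, 0.9, 1.2, 0, 0, 0, 0, 1, 0.9, 1.2, 0, 0, 0, 0, 2, 0.9, 1.2, 0, 0, 0, 0, 3, 0.9, 1.2, 0, 0, 0, 0, 3, 0.9, 1.2, 0, 0, 0],
)

```text
time_s: 20.2
tcp_pos: [0.5993, -0.1247, 0.0664]
orientation: [[-0.0, 0.713, 0.702], [0.0, 0.702, -0.713], [-1.0, -0.0, -0.0]]
contact_force: [-0.1, 0.5, -1.9]
opening: 0.0093
```

Run:
```python
from h import *
s=snap('wrist','w18'); st=status.state(); T=st['tcp_pos'];R=st['orientation'];print(T,R.round(4).tolist(),st['contact_force'],st['wrist_torque'])
im=s['image']
a=cv2.resize(im[260:300,160:210],None,fx=8,fy=8,interpolation=cv2.INTER_CUBIC);b=cv2.resize(im[260:300,435:485],None,fx=8,fy=8,interpolation=cv2.INTER_CUBIC)
cv2.imwrite('pics/w18a.png',np.hstack([a,b]))
```

```text
[ 0.59934042 -0.12468747  0.06650991] [[-0.0004, 0.7125, 0.7017], [0.0001, 0.7017, -0.7125], [-1.0, -0.0002, -0.0004]] [ 0.38995943  0.12509495 -2.83983143] [ 0.01477228 -0.04146572 -0.02048521]
```

View pics/w18a.png

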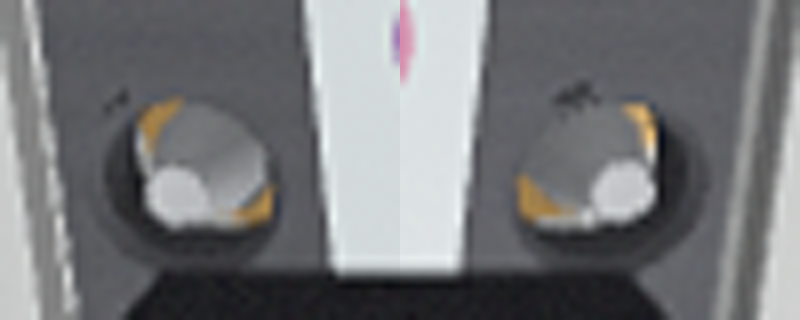

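Both pins are centred. Lowering to the floor.

>>> play_rows(
  plan=[0, 1, 0, 0, 0, 0, 0, 0, 2, 0, 0, 0, 0, 0, 0, 3, 0, 0, 0, 0, 0, 0, 4, 0, 0, 0, 0, 0, 0, 5, 0, 0, 0, 0, 0, 0, 6, 0, 0, 0, 0, 0, 0, 6, 0, 0, 0, 0, 0],
)

```text
time_s: 20.83
tcp_pos: [0.5994, -0.1247, 0.0604]
orientation: [[-0.0, 0.712, 0.702], [0.0, 0.702, -0.712], [-1.0, -0.0, -0.0]]
contact_force: [-0.3, 0.6, -1.5]
opening: 0.0094
```

Run:
```python
from h import *
s=snap('wrist','w19'); st=status.state(); T=st['tcp_pos'];R=st['orientation'];print(T,R.round(4).tolist(),st['contact_force'],st['wrist_torque'])
```

```text
[ 0.59938487 -0.12468263  0.06052264] [[-0.0003, 0.7125, 0.7017], [0.0002, 0.7017, -0.7125], [-1.0, -0.0001, -0.0003]] [-0.65614821 -0.21670228 -2.13680125] [-0.05274921  0.01460597  0.00042892]
```

View pics/w19.png

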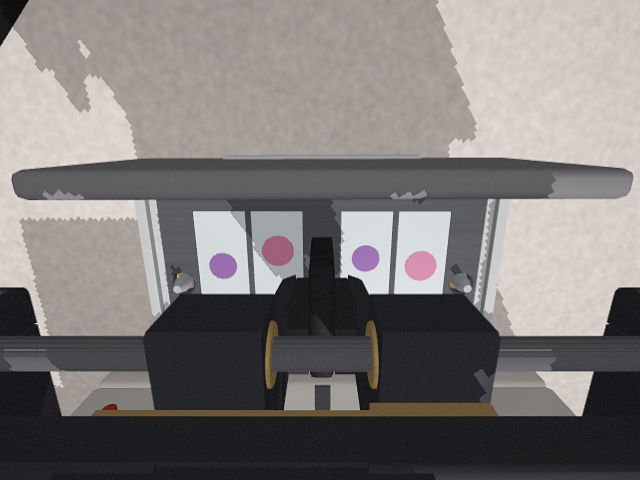

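>>> play_rows(
  plan=[0, 0.5, 0, 0, 0, 0, 0, 0, 1, 0, 0, 0, 0, 0, 0, 1, 0, 0, 0, 0, 0, 0, 1, 0, 0, 0, 0, 0],
)

```text
time_s: 21.22
tcp_pos: [0.5996, -0.1248, 0.06]
orientation: [[0.0, 0.712, 0.702], [-0.0, 0.702, -0.712], [-1.0, 0.0, 0.0]]
contact_force: [-1.3, 0.3, -0.1]
opening: 0.009
```

>>> play_rows(
  plan=[40, 0, 0, 0, 0, 0, 0, 40, 0, 0, 0, 0, 0, 0, 40, 0, 0, 0, 0, 0, 0, 40, 0, 0, 0, 0, 0, 0, 40, 0, 0, 0, 0, 0, 0, 40, -15, 0, 0, 0, 0, 0, 40, -40, 0, 0, 0, 0, 0, 40, -80, 0, 0, 0, 0, 0, 40, -120, 0, 0, 0, 0, 0, 40, -120, 0, 0, 0, 0, 0, 40, -120, 0, 0, 0, 0, 0, 40, -120, 0, 0, 0, 0, 0],
)

```text
time_s: 22.22
tcp_pos: [0.5993, -0.1247, 0.1794]
orientation: [[-0.0, 0.712, 0.702], [0.0, 0.702, -0.712], [-1.0, -0.0, -0.0]]
contact_force: [0.2, 0.2, -0.1]
opening: 0.0401
```

Run:
```python
from h import *
s=snap('wrist','w20'); st=status.state(); T=st['tcp_pos'];R=st['orientation'];print(T,R.round(4).tolist(),st['contact_force'],st['opening'])
s=snap('scene','s20');cv2.imwrite('pics/s20a.png',cv2.resize(s['image'][190:330,150:310],None,fx=5,fy=5,interpolation=cv2.INTER_CUBIC))
```

```text
[ 0.59857066 -0.12436796  0.17820034] [[-0.0023, 0.7125, 0.7017], [0.0009, 0.7017, -0.7125], [-1.0, -0.001, -0.0023]] [-0.68657409 -0.76404897  0.42846366] 0.04008760703160705
```

View pics/w20.png

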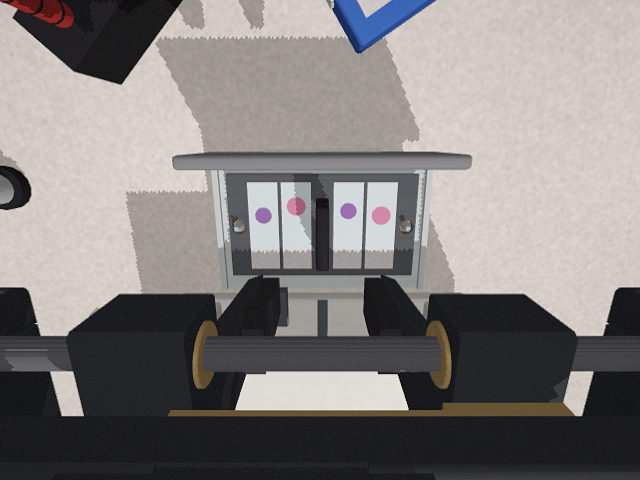

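View pics/s20a.png

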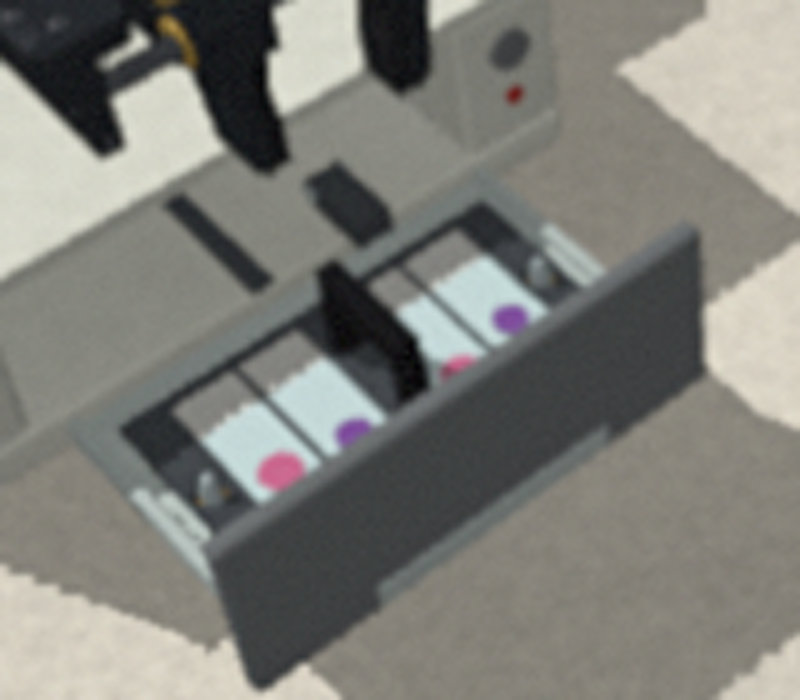

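The carrier lies flat with both pins through its holes, at (239,226) and (405,226) in the wrist view. Next: close the fingers, go in front of the panel, and descend.

>>> play_rows(
  plan=[0, 0, 40, 0, 0, 0, 0, 0, 0, 80, 0, 0, 0, 0, 0, 0, 100, 0, 0, 0, 0, 0, 0, 100, 0, 0, 0, 0, 0, 0, 100, 0, 0, 0, 0, 0, 0, 100, 0, 0, 0, 0, 0, 35, 100, 0, 0, 0, 0, 0, 70, 100, 0, 0, 0, 0, 0, 103, 100, 0, 0, 0, 0, 0, 103, 100, 0, 0, 0, 0, 0, 103, 100, 0, 0, 0, 0, 0, 103, 100, 0, 0, 0, 0, 0, 103, 100, 0, 0, 0, 0],
)

```text
time_s: 23.4
tcp_pos: [0.6725, -0.0555, 0.0799]
orientation: [[0.004, 0.713, 0.701], [-0.001, 0.701, -0.713], [-1.0, 0.002, 0.004]]
contact_force: [-0.9, 0.4, 1.5]
opening: 0.0003
```

Run:
```python
from h import *
st=status.state(); T=st['tcp_pos'];R=st['orientation'];print(T,R.round(4).tolist(),st['contact_force'],st['opening'])
s=snap('scene','s21');print(proj(s,[T]));cv2.imwrite('pics/s21a.png',cv2.resize(s['image'][170:330,130:330],None,fx=4,fy=4,interpolation=cv2.INTER_CUBIC))
S=np.array([.5999,-.125,T[2]]);print(R.T@(T-S)*1000)
```

```text
[ 0.67253509 -0.05551956  0.07987385] [[0.0045, 0.7129, 0.7013], [-0.0012, 0.7013, -0.7129], [-1.0, 0.0023, 0.004]] [-0.86460947  0.4207873   1.48741208] 0.0002510907129095789
[[259.31397347 288.54551576]]
[  0.24106944 100.50546096   1.40756293]
```

View pics/s21a.png

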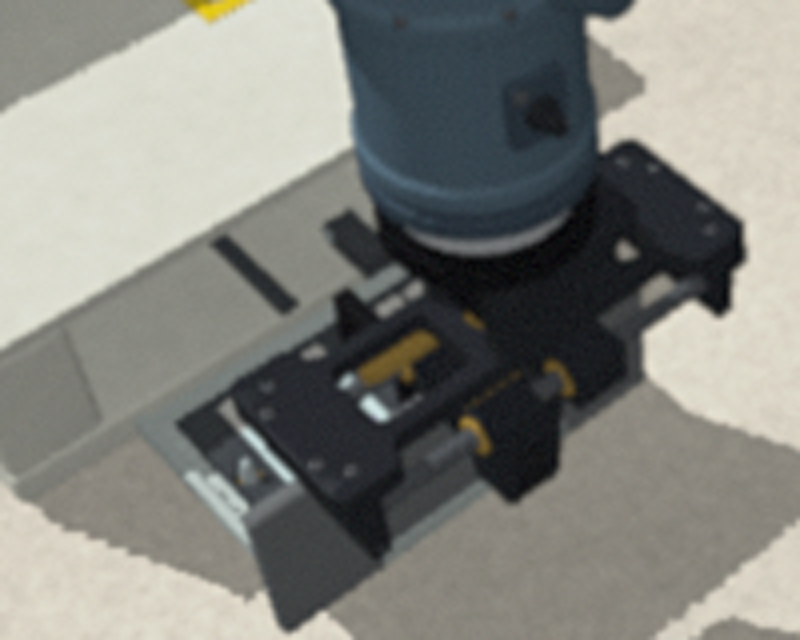

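>>> play_rows(
  plan=[0, 0, -12, -1, 0, 0, 0, 0, 0, -20, -1, 0, 0, 0, 0, 0, -25, -1, 0, 0, 0, 0, 0, -29, -1, 0, 0, 0, 0, 0, -33, -1, 0, 0, 0, 0, 0, -38, -1, 0, 0, 0, 0, 0, -44, -1, 0, 0, 0, 0, 0, -50, -1, 0, 0, 0, 0, 0, -56, -1, 0, 0, 0, 0, 0, -62, -1, 0, 0, 0, 0, 0, -68, -1, 0, 0, 0, 0, 0, -74, -1, 0, 0, 0, 0, 0, -80, -1, 0, 0, 0, 0, 0, -86, -1, 0, 0, 0, 0, 0, -92, -1, 0, 0, 0, 0, 0, -98, -1, 0, 0, 0, 0, 0, -103, -1, 0, 0, 0, 0, 0, -107, -1, 0, 0, 0, 0, 0, -110, -1, 0, 0, 0, 0, 0, -110, -1, 0, 0, 0, 0],
)

```text
schema error: expected a multiple of 7 numbers
```

Run:
```python
from h import *
st=status.state(); T=st['tcp_pos'];R=st['orientation'];print(T,R.round(4).tolist(),st['contact_force'],R.T@st['contact_force'])
s=snap('scene','s22');snap('wrist','w22');cv2.imwrite('pics/s22a.png',cv2.resize(s['image'][170:330,130:330],None,fx=4,fy=4,interpolation=cv2.INTER_CUBIC))
S=np.array([.5999,-.125,T[2]]);print(R.T@(T-S)*1000)
```

```text
[ 0.67257522 -0.05538645  0.07992917] [[0.0047, 0.7127, 0.7014], [-0.0012, 0.7014, -0.7127], [-1.0, 0.0025, 0.0042]] [-0.17396952  0.20758218 -0.37171386] [ 0.370638    0.02069596 -0.27152551]
[  0.2530717  100.6271384    1.35940758]
```

View pics/s22a.png

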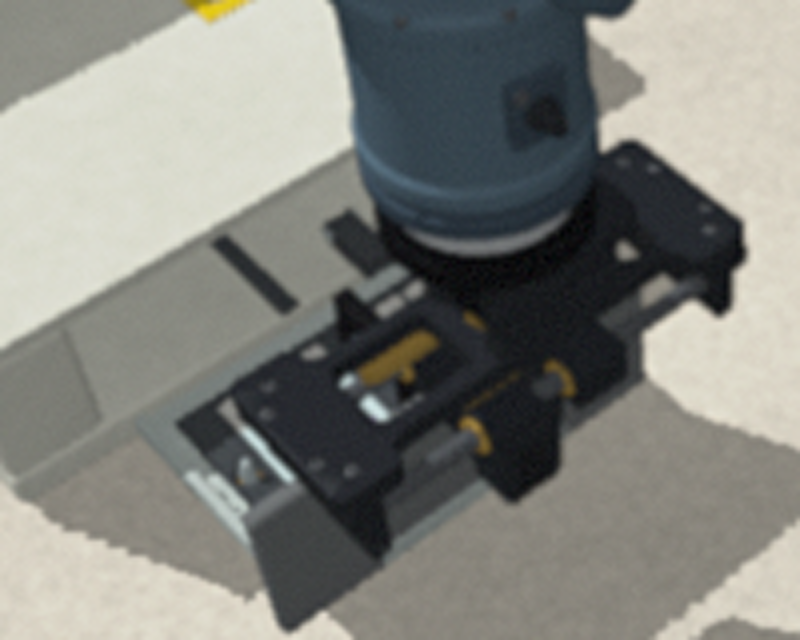

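View pics/w22.png

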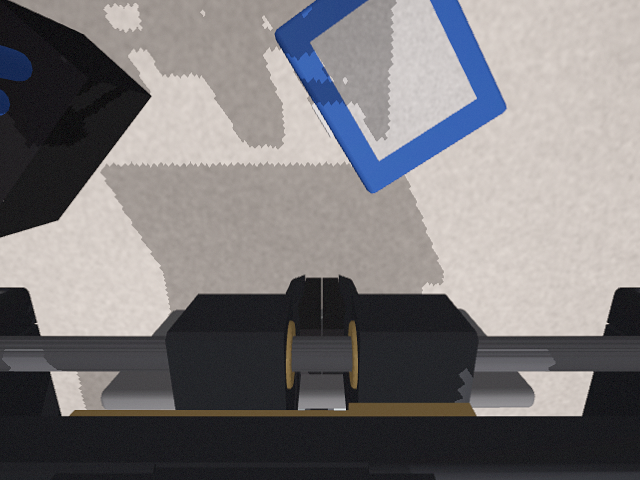

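The call was refused because I miscounted the numbers, so nothing moved. Resending.

>>> play_rows(
  plan=[0, 0, -12, -1, 0, 0, 0, 0, 0, -20, -1, 0, 0, 0, 0, 0, -25, -1, 0, 0, 0, 0, 0, -29, -1, 0, 0, 0, 0, 0, -33, -1, 0, 0, 0, 0, 0, -38, -1, 0, 0, 0, 0, 0, -44, -1, 0, 0, 0, 0, 0, -50, -1, 0, 0, 0, 0, 0, -56, -1, 0, 0, 0, 0, 0, -62, -1, 0, 0, 0, 0, 0, -68, -1, 0, 0, 0, 0, 0, -74, -1, 0, 0, 0, 0, 0, -80, -1, 0, 0, 0, 0, 0, -86, -1, 0, 0, 0, 0, 0, -92, -1, 0, 0, 0, 0, 0, -98, -1, 0, 0, 0, 0, 0, -103, -1, 0, 0, 0, 0, 0, -107, -1, 0, 0, 0, 0, 0, -110, -1, 0, 0, 0, 0, 0, -110, -1, 0, 0, 0],
)

```text
time_s: 25.22
tcp_pos: [0.5909, -0.1315, 0.0764]
orientation: [[-0.001, 0.713, 0.701], [0.0, 0.701, -0.713], [-1.0, -0.001, -0.001]]
contact_force: [3.1, 0.3, 0.8]
opening: 0.0004
```

Run:
```python
from h import *
st=status.state(); T=st['tcp_pos'];R=st['orientation'];print(T,R.round(4).tolist(),st['contact_force'],R.T@st['contact_force'])
s=snap('scene','s23');snap('wrist','w23');cv2.imwrite('pics/s23a.png',cv2.resize(s['image'][150:310,110:310],None,fx=4,fy=4,interpolation=cv2.INTER_CUBIC))
S=np.array([.5999,-.125,T[2]]);print(R.T@(T-S)*1000)
```

```text
[ 0.59085654 -0.13150601  0.07637287] [[-0.0012, 0.7128, 0.7013], [0.0001, 0.7013, -0.7128], [-1.0, -0.0008, -0.0009]] [3.08128869 0.33511987 0.80389186] [-0.8075516   2.43087218  1.92135585]
[ 1.02103867e-02 -1.10093886e+01 -1.70460363e+00]
```

View pics/s23a.png

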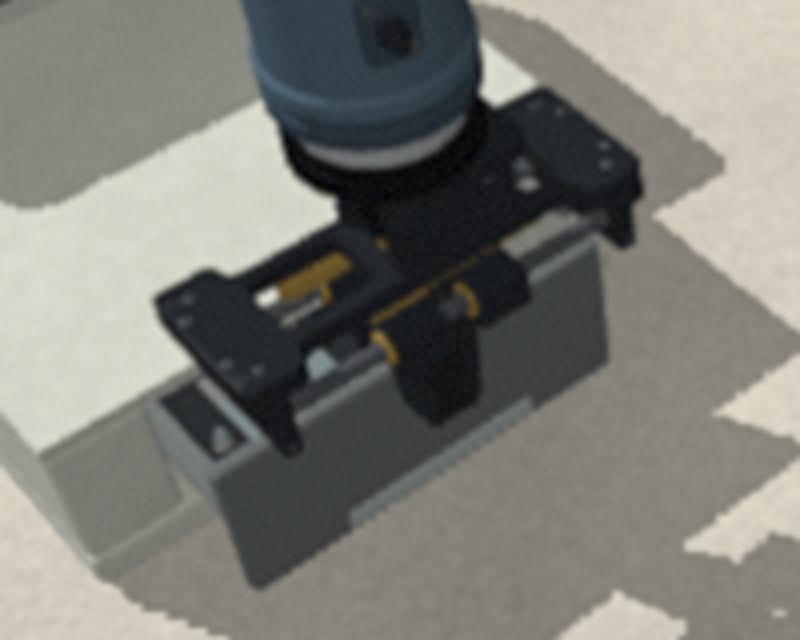

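View pics/w23.png

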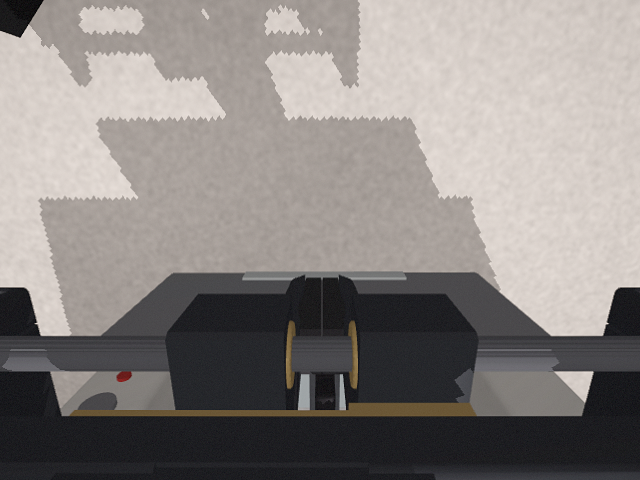

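>>> play_rows(
  plan=[0, 0, -4, 1, 0, 0, 0, 0, 0, -9, 1, 0, 0, 0, 0, 0, -14, 1, 0, 0, 0, 0, 0, -19, 1, 0, 0, 0, 0, 0, -23, 1, 0, 0, 0, 0, 0, -26, 1, 0, 0, 0, 0, 0, -28, 1, 0, 0, 0, 0, 0, -30, 1, 0, 0, 0, 0, 0, -32, 1, 0, 0, 0, 0, 0, -34, 1, 0, 0, 0, 0, 0, -36, 1, 0, 0, 0, 0, 0, -36, 1, 0, 0, 0],
)

```text
time_s: 26.32
tcp_pos: [0.5658, -0.1565, 0.0762]
orientation: [[-0.002, 0.712, 0.702], [0.001, 0.702, -0.712], [-1.0, -0.0, -0.002]]
contact_force: [1.5, 4.9, 1.1]
opening: 0.0002
```

Run:
```python
from h import *
st=status.state(); T=st['tcp_pos'];R=st['orientation'];print(T,R.T@st['contact_force'])
S=np.array([.5999,-.125,T[2]]);print(R.T@(T-S)*1000)
s=snap('scene','s24');cv2.imwrite('pics/s24a.png',cv2.resize(s['image'][150:310,110:310],None,fx=4,fy=4,interpolation=cv2.INTER_CUBIC))
```

```text
[ 0.56584018 -0.15649779  0.07619089] [-1.05665528  4.53437535 -2.44223017]
[ 1.20254572e-02 -4.63687366e+01 -1.45677498e+00]
```

View pics/s24a.png

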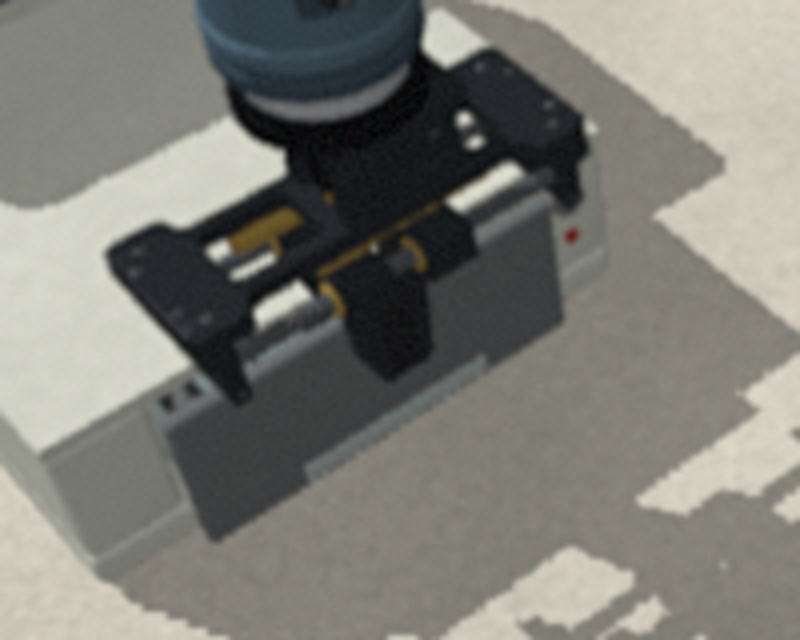

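>>> play_rows(
  plan=[0, 0, -1, 0, 0, 0, 0, 0, 0, -2, 0, 0, 0, 0, 0, 0, -3, 0, 0, 0, 0, 0, 0, -4, 0, 0, 0, 0, 0, 0, -5, 0, 0, 0, 0, 0, 0, -6, 0, 0, 0, 0, 0, 0, -6, 0, 0, 0, 0],
)

```text
time_s: 26.95
tcp_pos: [0.5615, -0.1609, 0.0762]
orientation: [[-0.002, 0.713, 0.702], [0.001, 0.702, -0.713], [-1.0, -0.001, -0.002]]
contact_force: [0.9, 4.1, 0.9]
opening: 0.0003
```

Run:
```python
from h import *
st=status.state(); T=st['tcp_pos'];R=st['orientation'];print(T,R.T@st['contact_force'])
S=np.array([.5999,-.125,T[2]]);print(R.T@(T-S)*1000)
```

```text
[ 0.56148179 -0.16094517  0.07616453] [-0.93030439  3.52214849 -2.32970797]
[ 3.81399435e-02 -5.25946932e+01 -1.34559778e+00]
```

>>> play_rows(
  plan=[0, 0, -1, 0, 0, 0, 0, 0, 0, -2, 0, 0, 0, 0, 0, 0, -3, 0, 0, 0, 0, 0, 0, -4, 0, 0, 0, 0, 0, 0, -4, 0, 0, 0, 0],
)

```text
time_s: 27.37
tcp_pos: [0.559, -0.164, 0.0762]
orientation: [[-0.001, 0.713, 0.702], [0.001, 0.702, -0.713], [-1.0, -0.0, -0.001]]
contact_force: [-0.3, 3.3, -1.2]
opening: 0.0003
```

Run:
```python
from h import *
st=status.state(); T=st['tcp_pos'];R=st['orientation'];print(T,R.T@st['contact_force'])
S=np.array([.5999,-.125,T[2]]);print(R.T@(T-S)*1000)
s=snap('scene','s25');cv2.imwrite('pics/s25a.png',cv2.resize(s['image'][150:310,110:310],None,fx=4,fy=4,interpolation=cv2.INTER_CUBIC))
```

```text
[ 0.55899535 -0.16395642  0.07622933] [ 1.2181925   2.14004679 -2.5630763 ]
[ 2.26221471e-02 -5.64793352e+01 -9.36422429e-01]
```

View pics/s25a.png

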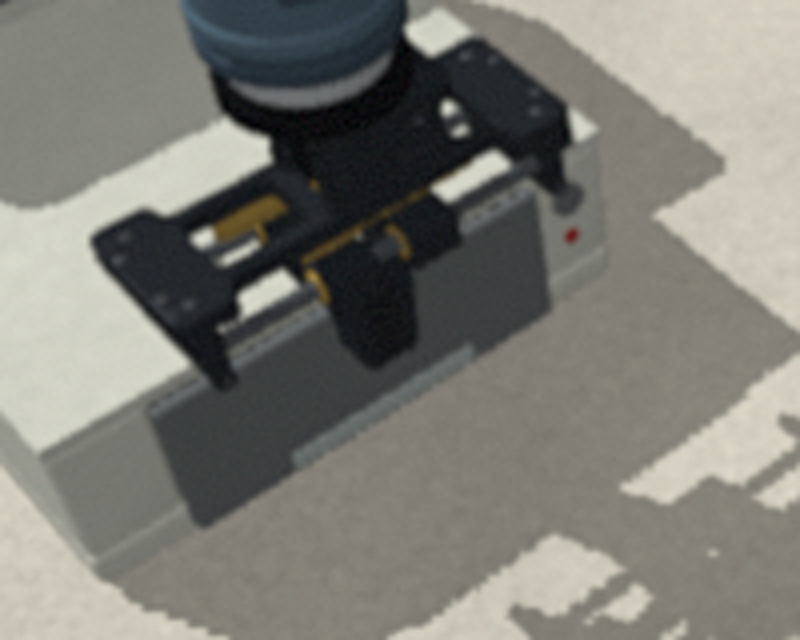

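>>> play_rows(
  plan=[0, 0, -1, 0, 0, 0, 0, 0, 0, -2, 0, 0, 0, 0, 0, 0, -2, 0, 0, 0, 0],
)

```text
time_s: 27.67
tcp_pos: [0.5585, -0.1649, 0.0764]
orientation: [[0.001, 0.713, 0.702], [0.001, 0.702, -0.713], [-1.0, 0.001, -0.0]]
contact_force: [4.2, 6.0, -3.4]
opening: 0.0001
```

Run:
```python
from h import *
st=status.state(); T=st['tcp_pos'];R=st['orientation'];print(T,R.T@st['contact_force'])
S=np.array([.5999,-.125,T[2]]);print(R.T@(T-S)*1000)
```

```text
[ 0.55846901 -0.16485446  0.07642424] [ 3.44066744  7.16711817 -1.33466284]
[ -0.08079754 -57.48439639  -0.66525242]
```

>>> play_rows(
  plan=[0, 0, -1, 0, 0, 0, 0, 0, 0, -2, 0, 0, 0, 0, 0, 0, -2, 0, 0, 0, 0],
)

```text
time_s: 27.92
tcp_pos: [0.5584, -0.1649, 0.0765]
orientation: [[0.004, 0.713, 0.702], [0.003, 0.702, -0.713], [-1.0, 0.005, 0.001]]
contact_force: [10.2, 11.8, -6.5]
opening: 0.0006
```

Run:
```python
from h import *
st=status.state(); T=st['tcp_pos'];R=st['orientation'];print(T,R.T@st['contact_force'])
S=np.array([.5999,-.125,T[2]]);print(R.T@(T-S)*1000)
```

```text
[ 0.55839829 -0.16493343  0.07645967] [ 6.53890868 15.51284245 -1.27227898]
[ -0.26719097 -57.58965508  -0.65609892]
```

>>> play_rows(
  plan=[0, 0, -1, 0, 0, 0, 0, 0, 0, -1.5, 0, 0, 0, 0, 0, 0, -1.5, 0, 0, 0, 0],
)

```text
time_s: 28.17
tcp_pos: [0.5583, -0.165, 0.0765]
orientation: [[0.006, 0.713, 0.702], [0.004, 0.702, -0.713], [-1.0, 0.007, 0.001]]
contact_force: [15.2, 15.2, -7.9]
opening: 0.0004
```

Run:
```python
from h import *
st=status.state(); T=st['tcp_pos'];R=st['orientation'];print(T,R.T@st['contact_force'])
S=np.array([.5999,-.125,T[2]]);print(R.T@(T-S)*1000)
```

```text
[ 0.55830819 -0.16502871  0.07651537] [ 8.000412   21.45698988 -0.17282655]
[ -0.39787342 -57.71994778  -0.65255188]
```

That is the hard stop. I'll back off slowly and watch the drawer.

>>> play_rows(
  plan=[0, 0, 2, 0, 0, 0, 0, 0, 0, 4, 0, 0, 0, 0, 0, 0, 7, 0, 0, 0, 0, 0, 0, 10, 0, 0, 0, 0, 0, 0, 15, 0, 0, 0, 0, 0, 0, 25, 0, 0, 0, 0, 0, 0, 40, 0, 0, 0, 0, 0, 0, 60, 0, 0, 0, 0, 0, 0, 60, 0, 0, 0, 0, 0, 0, 60, 0, 0, 0, 0, 0, -60, 60, 0, 0, 0, 0, 0, -120, 60, 0, 0, 0, 0, 0, -180, 60, 0, 0, 0, 0, 0, -180, 60, 0, 0, 0, 0, 0, -180, 60, 0, 0, 0, 0, 0, -180, 60, 0, 0, 0, 0],
)

```text
time_s: 29.5
tcp_pos: [0.6007, -0.1271, 0.2625]
orientation: [[0.009, 0.713, 0.701], [-0.004, 0.702, -0.713], [-1.0, 0.003, 0.009]]
contact_force: [-0.6, -0.5, 0.1]
opening: 0.0005
```

Run:
```python
from h import *
s=snap('scene','s26');snap('wrist','w26');cv2.imwrite('pics/s26a.png',cv2.resize(s['image'][110:300,40:280],None,fx=3,fy=3,interpolation=cv2.INTER_CUBIC))
st=status.state();print(st['tcp_pos'],st['contact_force'])
```

```text
[ 0.59807978 -0.12596278  0.25623262] [ 0.55834955 -0.3189869  -0.2781072 ]
```

View pics/s26.png

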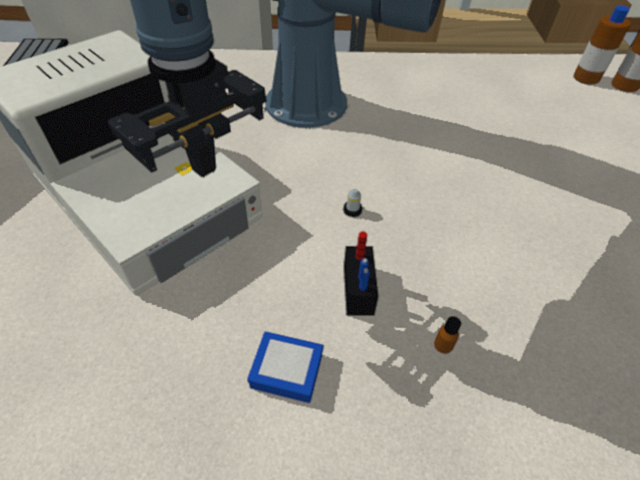

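View pics/w26.png

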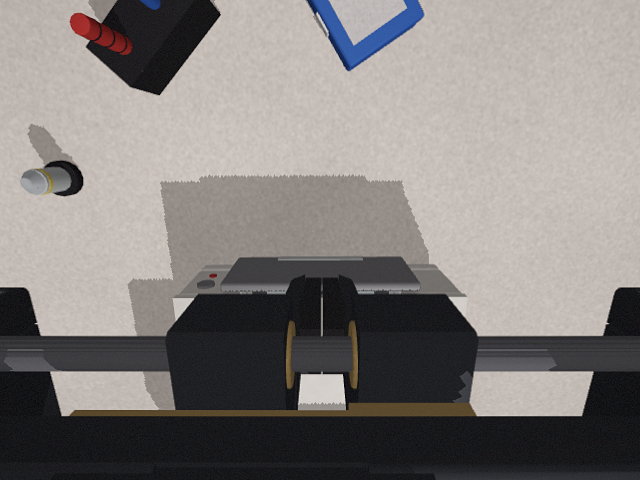

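View pics/s26a.png

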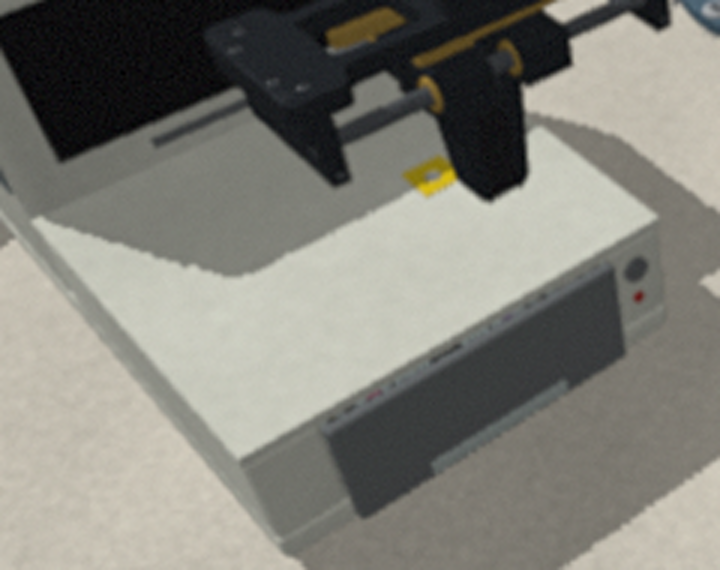

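>>> play_rows(
  plan=[0, 0, 0, 0, 0, 0, 0, 0, 0, 0, 0, 0, 0, 0, 0, 0, 0, 0, 0, 0, 0, 0, 0, 0, 0, 0, 0, 0, 0, 0, 0, 0, 0, 0, 0, 0, 0, 0, 0, 0, 0, 0, 0, 0, 0, 0, 0, 0, 0, 0, 0, 0, 0, 0, 0, 0, 0, 0, 0, 0, 0, 0, 0],
)

```text
time_s: 30.35
tcp_pos: [0.5985, -0.1258, 0.2568]
orientation: [[0.0, 0.712, 0.702], [-0.0, 0.702, -0.712], [-1.0, 0.0, 0.0]]
contact_force: [-0.5, 0.0, 0.2]
opening: 0.0008
```

Run:
```python
from h import *
s=snap('scene','s27')
a=load('scene0')['image'].astype(int);b=s['image'].astype(int);c=load('s26')['image'].astype(int)
for n,(x0,y0,x1,y1) in dict(front=(120,195,265,300),pin=(340,225,380,320),bottle=(430,310,465,355),box=(240,325,330,405),obj=(340,185,365,218)).items():
    print(n,'vs start',abs(a-b)[y0:y1,x0:x1].mean().round(2),'vs 1s ago',abs(c-b)[y0:y1,x0:x1].mean().round(2))
st=status.state();print(st['time_s'],st['contact_force'])
bot.finish_job()
```

```text
front vs start 5.24 vs 1s ago 1.44
pin vs start 16.15 vs 1s ago 2.4
bottle vs start 26.61 vs 1s ago 6.93
box vs start 5.88 vs 1s ago 1.51
obj vs start 23.3 vs 1s ago 1.55
30.4 [-0.53312258  0.10764888  0.80864185]
the job is handed in; nothing more can be done
```

The job is done and handed in at about 30 s.

- **Release and pin:** I pushed the pin down through the yellow-framed hole until the drawer sprang out. I then put it back in its bore, where its handle top sits at the same height in the scene camera as at the start.
- **Carrier:** I lowered it level over both locating pins until the floor took its weight. With the gripper open and away, the camera showed it flat with both pins through the holes.
- **Drawer:** I pushed it in at about 5 N or less, then about 21 N against the hard stop. After I backed off, the panel corner was where it was before release, and it had not moved about 0.85 s later. The latch depth itself was judged only from the pictures.
- **Bystanders:** The bottle, objective and slide box look to be in the same places by eye. My pixel-difference check did not confirm this. The pin, bottle and objective areas differ from the start pictures by 16–27 grey levels, and the bottle area also changed by 7 in the last second. I put that down to the arm's shadow moving and did not measure their positions again.

One move call was refused because I miscounted its numbers, and nothing moved. The forces I read along the way stayed below about 23 N.

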